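# Pack the sample caddy

## Robot

A 6-joint arm with a two-finger parallel gripper is mounted at the origin on a cart in front of the work surface, level with it; the furniture and walls round the work are solid. World frame = base frame: x ahead of the robot, y to its left, z up, the work surface at z = 0. Lengths are in mm, angles in rad, forces in N, time in s.
With the tool pointing down it reaches from about 325 to 775 mm from the base axis. Payload 9.3 kg.
Tool frame: the origin (TCP) lies at the very end of the fingers, on their centre line; the grasp point (between the pads) lies 19 mm behind it; z points along the fingers, y is the direction in which the jaws open and shut (so a half turn about z gives the same grasp; the last joint's range is limited). The gripper opens to 85 mm and grips with 20 to 120 N. Pads are 22 mm wide; open, the fingers measure 114 mm over their backs; the gripper's body (76 mm by 85 mm) begins 54 mm behind the grasp point. The pads swing forward as they close: fully open they stand 13 mm farther back than shut.
Start: joints at [1.06, 0.259, 0.021, 1.334, 0, 1.418], TCP at [192.619, 515.165, 231.279] pointing down, gripper open.
Joint ranges: [-3.04, 3.04], [-0.91, 1.82], [-1.04, 1.36], [-1.92, 1.95], [-1.52, 1.45], [-3.14, 3.14]. Speed limits (rad/s): [2.22, 2.22, 2.79, 3.14, 3.14, 3.14].

## Interface

Orientations are given as a unit quaternion [x, y, z, w].
In Python, from workcell import bot gives the robot as it stands.
- The arm moves only by the shell command python3 -m inch 'ROWS'. ROWS is JSON, a list of rows, each an object of numbers: "wx", "wy", "wz": the turn, a rotation vector about the world's x, y, z in units of 6 degrees (1.0 is 6 degrees); "x", "y", "z": the shift along the world's x, y, z in m; "grip": the closure, from 0 (fully open) to 1 (shut). In form: [{"wx": .., "wy": .., "wz": .., "x": .., "y": .., "z": .., "grip": ..}, ...]. A call has 1 to 20 rows; each row shifts and turns the pose as measured when the row begins; what a row does not reach is not made up. A row lasts 1/8 s, in which the tool goes at most 62.5 mm and 10.7 degrees, less where a joint would pass 70% of its speed; a pose out of reach is approached as far as the arm can. A call is refused whole if a number of a shift passes 0.0625 or a number of a turn 1, either way. A call with a gripper value outside its range is refused whole. The fingers move at their own pace and stop on an object; the grip force is fixed at half the most. Time passes only in rows, so rows that do not move let the fingers close. It gives the time, the measured TCP pose, the force and the opening at its end, in the units of the state.
- bot.read_state(): the state, without advancing time (a new reading comes with each control period).
- bot.get_image(name): name is "side" or "top"; returns a dict with "pixels" (420x560x3 uint8, red, green, blue), "range_z" (420x560 float32, mm along the optical axis (not along the pixel's ray), 0 where there is no reading), "fx", "fy", "cx", "cy" (pixels), "k1" (the pictures are not rectified: a ray, as slopes to the right and down, at radius r is drawn at 1 + k1 r^2 times it, then the intrinsics apply), "rvec" (rotation vector, rad) and "tvec" (3), from world to camera coordinates, as OpenCV has them. Camera axes: x right, y down, z forward; pixel columns grow to the right and rows downward; lengths in mm; the calibration is good to about 2 mm. A picture is of the moment at which its call begins.
- bot.close_job(): hands the job in, once; it reports no verdict.
The state is a dict: "time_s": time; "joint_pos": joint angles; "qd": joint speeds; "joint_torque": joint torques, N m; "ee_pos": TCP position; "tcp_rot": TCP orientation; "force": force on the tool from outside, world axes, zero at the start; "ft_torque": the same for the moment, N m; "gripper_width": finger opening in mm.
Only numpy, scipy, OpenCV 4.12 (cv2) and the standard library are available. Lean on these libraries where they do the work, as an engineer would, in place of code of your own. Each camera call takes 0.05 s, during which the arm holds its last target.

## Task

Pack the aluminium caddy for the next test: stand the capped sample vial in its smallest round well, the small brown dropper bottle in the middle-sized well and the open white crucible in the largest well, all upright and resting on the well floors, and press the shorter of the two thermometer cases down, label side up, between the caddy's spring jaws, about midway along, until it snaps in and rests on the saddles. Leave the large amber bottle and the longer thermometer case where they are, do not knock them, and let go of everything.

Things in the scene. Friction and masses are not known exactly. Their poses are not given: they have to be found in the camera images.
- sample_vial: white and clear glass vial with a round black screw cap, 24 mm across, 52 mm tall, 22 g, standing upright; origin at the centre of its underside, z up its axis
- dropper_bottle: small brown glass bottle with a black cap, 33 mm across, 64 mm tall, 45 g, standing upright; origin at the centre of its underside, z up its axis
- crucible: open white porcelain crucible, a hollow cup tapering from 42 mm across at the rim to 26 mm at the foot, 35 mm tall, 30 g, standing on its foot; origin at the centre of its underside, z up its axis
- short_case: the shorter, blue slim thermometer case, lying flat with its label up: 20 mm wide (x), 148 mm long (y), 11 mm thick (z), 50 g; origin at the centre of its underside
- well_small: grey square block 64 x 64 x 14 mm in the caddy, with the smallest round well: 40 mm across, 10 mm deep, for the vial; origin at the centre of its underside, the well floor is 4 mm above it, the top face 14 mm. The blocks are fixed in a row, in any order, 68 mm apart, in an aluminium tray 214 x 150 mm with a rim 12 mm high
- well_medium: grey block like well_small, its round well 48 mm across, 10 mm deep, for the dropper bottle; origin at the centre of its underside, well floor 4 mm above it, top face 14 mm
- well_large: grey block like well_small, its round well 56 mm across, 10 mm deep, for the crucible; origin at the centre of its underside, well floor 4 mm above it, top face 14 mm
- case_clip: spring clip in the caddy, 83 mm beside the row of wells. Origin: centre of its 56 x 100 mm base's underside. The case lies along its y, either way round. Black saddles (top at z 16 mm) and steel spring jaw pairs at y = +-32 mm, 12 mm long; the 50 mm between is free down to z 10 mm for fingers. Jaw mouth 30 mm wide at z 44 mm, throat 16 mm at z 31 mm; push the case straight down, 5 to 15 N, until it snaps in
- amber_bottle: large brown bottle with a black cap, 62 mm across, 111 mm tall, 280 g, a look-alike of the dropper bottle that stays where it stands; origin at the centre of its underside
- long_case: the longer, black slim thermometer case, lying flat: 20 mm wide (x), 190 mm long (y), 11 mm thick (z), 50 g; it stays where it lies; origin at the centre of its underside
Not all that is in view belongs to the job. Leave any green or pink look-alike of the dropper_bottle alone.

How it is judged:
By the outcome, as a careful person would: the job done as asked, in the order asked, and still so for the second after the job is handed in, with the robot touching nothing.
It also fails if it takes over 128 s, if anything falls off the work surface, if the arm or the gripper's body presses on something with over 40 N, if the wrist force passes 120 N, or if a joint passes its speed limit or range.

## Working session

There is one attempt and no reset: what is moved stays moved. The work goes in short steps, Python scripts to look and compute and a shell command to move; the robot and the scene stay as the last step left them, time stands still between calls to the robot, and variables do not carry over. Pictures are saved under pics/ and viewed, and the job is handed in when it is done.

```bash
ls; mkdir -p pics; cat > h.py <<'E'
from workcell import bot
import numpy as np, cv2
def im(n,fn=None):
    d=bot.get_image(n)
    if fn: cv2.imwrite('pics/'+fn,cv2.cvtColor(d['pixels'],cv2.COLOR_RGB2BGR))
    return d
def px(d,pts,z):
    """pixels -> world at height z"""
    K=np.array([[d['fx'],0,d['cx']],[0,d['fy'],d['cy']],[0,0,1]]);D=np.array([d['k1'],0,0,0.])
    p=cv2.undistortPoints(np.array(pts,float).reshape(-1,1,2),K,D).reshape(-1,2)
    R=cv2.Rodrigues(np.array(d['rvec'],float))[0];t=np.array(d['tvec'],float).reshape(3)
    C=-R.T@t; r=np.c_[p,np.ones(len(p))]@R
    s=(np.asarray(z)-C[2])/r[:,2]
    return C+r*s[:,None]
def pxd(d,pts):
    """pixels -> world by depth"""
    K=np.array([[d['fx'],0,d['cx']],[0,d['fy'],d['cy']],[0,0,1]]);D=np.array([d['k1'],0,0,0.])
    p=cv2.undistortPoints(np.array(pts,float).reshape(-1,1,2),K,D).reshape(-1,2)
    R=cv2.Rodrigues(np.array(d['rvec'],float))[0];t=np.array(d['tvec'],float).reshape(3)
    zz=np.array([d['range_z'][int(round(v)),int(round(u))] for u,v in pts])
    return ((np.c_[p,np.ones(len(p))]*zz[:,None])-t)@R
def proj(d,P):
    K=np.array([[d['fx'],0,d['cx']],[0,d['fy'],d['cy']],[0,0,1]]);D=np.array([d['k1'],0,0,0.])
    return cv2.projectPoints(np.array(P,float).reshape(-1,3),np.array(d['rvec'],float),np.array(d['tvec'],float),K,D)[0].reshape(-1,2)
def crop(d,u0,v0,u1,v1,s,fn):
    a=cv2.cvtColor(d['pixels'],cv2.COLOR_RGB2BGR)[v0:v1,u0:u1]
    cv2.imwrite('pics/'+fn,cv2.resize(a,None,fx=s,fy=s,interpolation=cv2.INTER_CUBIC))
E
python3 - <<'E'
from h import *
np.set_printoptions(precision=3,suppress=True)
for n in('top','side'):
    d=im(n,n+'0.png'); R=cv2.Rodrigues(np.array(d['rvec'],float))[0]
    print(n,-R.T@np.array(d['tvec']).reshape(3),R[2],d['fx'],d['k1'])
print(bot.read_state())
E
```

```text
pics
top [ 401.779  -45.779 1501.379] [ 0.083 -0.001 -0.997] 501.1885171863546 0.021899255489407972
side [ 752.601  628.875 1054.282] [-0.198 -0.533 -0.823] 546.0545026526012 0.01254274105042574
{'time_s': 0.1, 'joint_pos': array([1.06 , 0.259, 0.021, 1.334, 0.   , 1.418]), 'qd': array([ 0.001, -0.002,  0.002, -0.   ,  0.   , -0.   ]), 'joint_torque': array([  0.005, -55.669,  34.507,   0.012,  -0.   ,  -0.   ]), 'ee_pos': array([192.483, 514.955, 230.73 ]), 'tcp_rot': array([ 0.178,  0.984, -0.001, -0.   ]), 'force': array([ 0.206, -0.955, -1.666]), 'ft_torque': array([ 0.031, -0.017, -0.021]), 'gripper_width': 85.04386724063717}
```

View pics/top0.png

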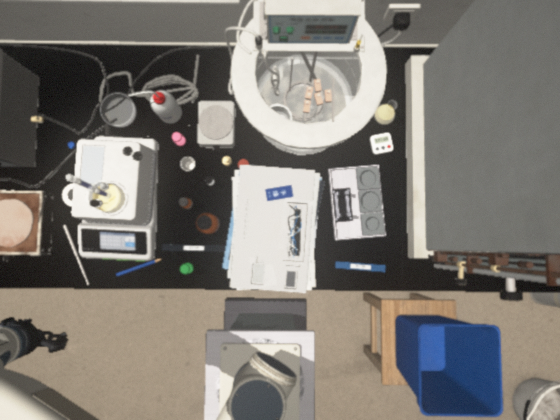

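View pics/side0.png

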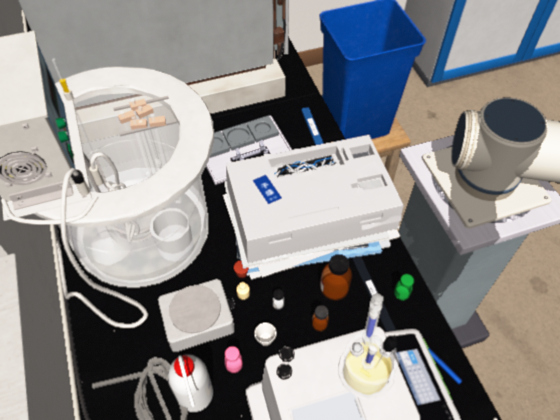

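```bash
python3 - <<'E'
from h import *
np.set_printoptions(precision=1,suppress=True)
d=im('top'); crop(d,60,120,240,290,4.4,'t1.png'); crop(d,310,150,410,290,4.2,'t2.png')
s=im('side'); crop(s,160,220,430,400,2.9,'s1.png'); crop(s,190,90,350,200,4.8,'s2.png')
pts=[(275,230),(300,180),(240,270),(190,163),(178,139),(209,181),(185,202),(207,223),(186,268),(227,160),(193,248),(360,267),(345,205),(369,177),(371,199),(373,222),(110,170),(216,125)]
for p,w in zip(pts,pxd(d,pts)): print(p,w)
E
```

```text
(275, 230) [443.5 -41.4 125.7]
(300, 180) [ 582.2 -109.5  125.1]
(240, 270) [334.1  52.9 127.2]
(190, 163) [645.2 214.8  15.7]
(178, 139) [706.9 242.1  66.5]
(209, 181) [586.7 151.9  52.9]
(185, 202) [523.7 217.7  67.1]
(207, 223) [462.  147.5 110.1]
(186, 268) [335.6 211.1  63.5]
(227, 160) [650.5 101.6  43.2]
(193, 248) [392.  201.   11.9]
(360, 267) [ 340.  -292.3   13.3]
(345, 205) [ 523.5 -249.9    6.2]
(369, 177) [ 607.4 -320.9   13.6]
(371, 199) [ 542.2 -328.     4.6]
(373, 222) [ 473.3 -333.4    4.6]
(110, 170) [597.1 395.8 184.4]
(216, 125) [749.6 133.   64.3]
```

View pics/t1.png

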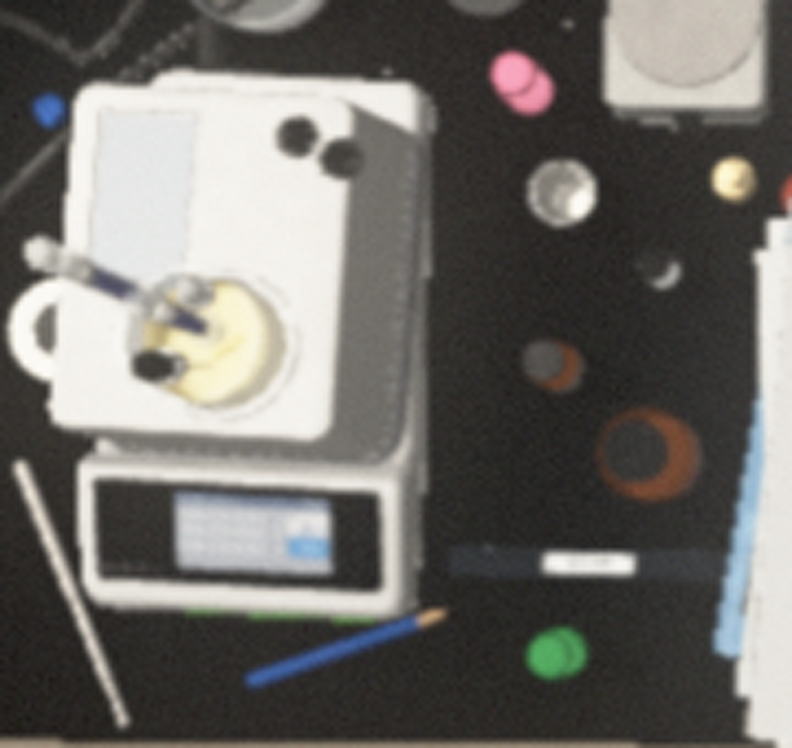

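View pics/t2.png

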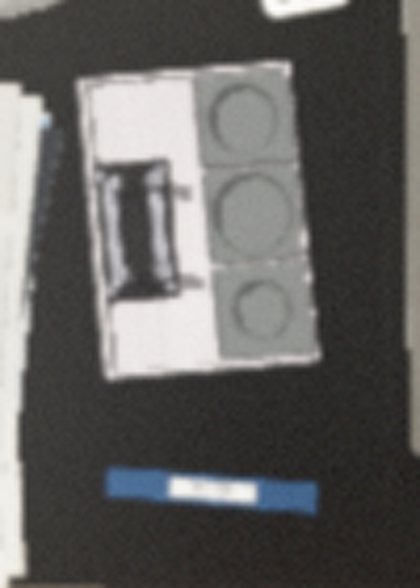

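View pics/s1.png

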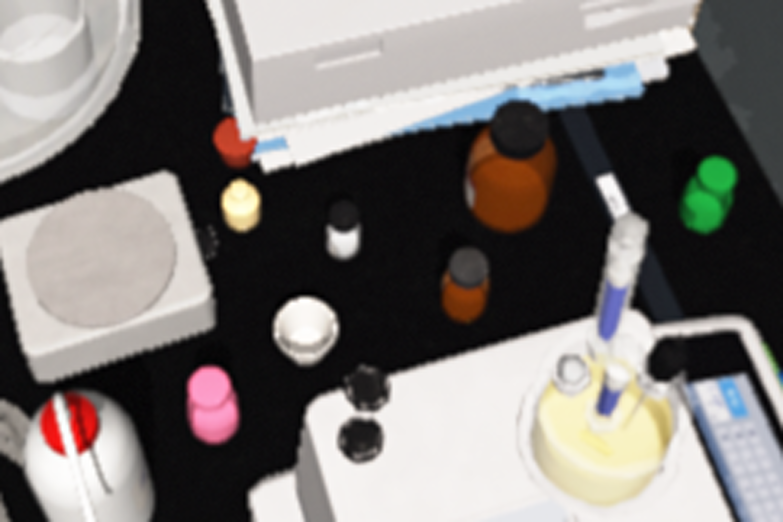

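View pics/s2.png

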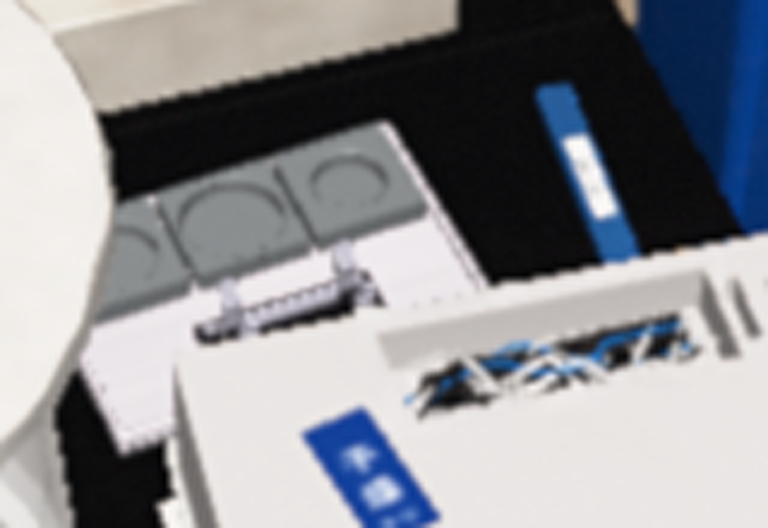

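```bash
cat >> h.py <<'E'
def cloud(d):
    v,u=np.mgrid[0:420,0:560]; K=np.array([[d['fx'],0,d['cx']],[0,d['fy'],d['cy']],[0,0,1]]);D=np.array([d['k1'],0,0,0.])
    p=cv2.undistortPoints(np.stack([u,v],-1).astype(float).reshape(-1,1,2),K,D).reshape(-1,2)
    R=cv2.Rodrigues(np.array(d['rvec'],float))[0];t=np.array(d['tvec'],float).reshape(3)
    z=d['range_z'].reshape(-1)
    P=((np.c_[p,np.ones(len(p))]*z[:,None])-t)@R
    P[z==0]=np.nan
    return P.reshape(420,560,3)
E
python3 - <<'E'
from h import *
np.set_printoptions(precision=1,suppress=True)
d={n:im(n) for n in('top','side')}
C={n:cloud(d[n]) for n in d}
for name,(x,y),h in [('vial',(587,152),52),('drop',(524,218),64),('amber',(462,148),111),('cruc',(645,215),35)]:
    for n in C:
        P=C[n].reshape(-1,3); m=(np.hypot(P[:,0]-x,P[:,1]-y)<45)&(abs(P[:,2]-h)<7)
        Q=P[m]
        if len(Q): print(name,n,len(Q),Q.mean(0),Q.min(0),Q.max(0), (Q[:,:2].min(0)+Q[:,:2].max(0))/2)
# table and block heights
P=C['top'].reshape(-1,3)
def box(x0,x1,y0,y1):
    Q=P[(P[:,0]>x0)&(P[:,0]<x1)&(P[:,1]>y0)&(P[:,1]<y1)];return len(Q),np.percentile(Q[:,2],[2,50,98])
for b in [(590,625,-335,-305),(500,520,-300,-290),(430,440,-330,-200),(380,400,-330,-200)]: print(b,box(*b))
# height grid 
print('max height grid, rows x 800..300, cols y 300..-420 step 30')
for x in range(800,290,-30):
    r=[]
    for y in range(300,-450,-30):
        Q=P[(abs(P[:,0]-x)<15)&(abs(P[:,1]-y)<15)];r.append('%4d'%np.percentile(Q[:,2],97) if len(Q)>3 else '   .')
    print(x,' '.join(r))
E
```

```text
vial top 47 [591.  153.   52.2] [581.  143.4  45.6] [601.4 163.7  58.5] [591.2 153.6]
vial side 96 [589.1 155.1  52.4] [578.4 143.2  45.1] [599.8 164.9  57.4] [589.1 154.1]
drop top 67 [525.6 222.8  64. ] [512.6 210.2  57.5] [538.2 236.3  70. ] [525.4 223.3]
drop side 143 [523.8 224.3  64.6] [510.6 210.2  57.2] [536.  237.1  69.9] [523.3 223.6]
amber top 170 [464.8 155.6 111.5] [445.2 135.9 104.3] [484.5 175.8 117.8] [464.9 155.8]
amber side 313 [463.4 157.8 112.1] [442.5 135.8 104.5] [482.6 176.9 117.1] [462.5 156.3]
cruc top 50 [642.9 221.4  33.8] [620.6 199.   28.1] [660.7 239.   40.4] [640.7 219. ]
cruc side 120 [637.1 212.6  34.1] [617.5 195.9  28.1] [659.  239.4  39.5] [638.2 217.7]
(590, 625, -335, -305) (120, array([ 1.2,  8.2, 18.8]))
(500, 520, -300, -290) (26, array([-1.5, 14.7, 22.1]))
(430, 440, -330, -200) (158, array([-4.3,  4.7, 20.1]))
(380, 400, -330, -200) (301, array([-6.8,  0.1,  6.4]))
max height grid, rows x 800..300, cols y 300..-420 step 30
800  214  204  141    5   65   68   69   65  324  325  325  110  109   88  341  349  327   58  324  325  324   33  112  
[... 1372 characters left out ...]
  134  132    5   14   11   11   22   14   22    6   61
440   85    6    7    7  112  114   63   42  132  132  133  132  134  127  133  127    5   14   10   11   20   22   22    6   68
410   78   14   15   14   15   14   15   42  132  132  133  133  136  121  134   40    6    9   14    7    6    6    4    4   68
380   66   15   15   16   15   17   17   81  133  132  132  132  133  123  132   41    5    5    5    5    6    6    6    5   68
350   25    5   20   66    6    5   19  123  132  134  133  136  132  132  134   41    5   13   16   16   19   16   14    6    5
320    5    7    5   68    5    7    5  128  132  132  123  138  133  130  132   41    5    6    6    7   11   12   14    5    5
```

```bash
python3 - <<'E'
from h import *
np.set_printoptions(precision=1,suppress=True)
d=im('top')
C=cloud(d);P=C.reshape(-1,3)
q=lambda u,v:(310+u/4.2-.4,150+v/4.2-.4)
W=px(d,[q(241,119),q(253,216),q(263,307)],16); print('wells',W)
tr=px(d,[q(79,78),q(290,63),q(320,358),q(107,378)],12); print('tray corners',tr, tr.mean(0))
ca=px(d,[q(107,468),q(318,486),q(316,513),q(106,495)],11); print('case',ca,ca.mean(0))
print('case depth z',np.nanmedian(C[int(150+490/4.2),int(310+130/4.2):int(310+300/4.2),2]))
u=(W[0]-W[2]);u/=np.linalg.norm(u);print('yaw row',np.degrees(np.arctan2(u[1],u[0])),np.linalg.norm(W[0]-W[1]),np.linalg.norm(W[1]-W[2]))
n=np.array([-u[1],u[0],0])
print('clip exp',W[1]+83*n)
# heights at block corner (solid), well floors, tray floor
def at(c,r): 
    m=np.hypot(P[:,0]-c[0],P[:,1]-c[1])<r; return m.sum(),np.median(P[m,2])
for w in W: print('floor',at(w,12))
for w in W:
    for a in(-1,1): print('corner',at(w+u*26*a-n*26,5))
print('trayfloor',at(W[1]+83*n+u*75,12),at(W[1]+83*n-u*75,12),'table',at([410,-270],30))
for y in range(-400,-560,-20):
    m=(abs(P[:,1]-y)<10)&(abs(P[:,0]-500)<100); print(y,m.sum(),np.percentile(P[m,2],[5,50,95]) if m.sum() else '')
a=cv2.cvtColor(d['pixels'],cv2.COLOR_RGB2BGR)[155:285,320:400]
cv2.imwrite('pics/t3.png',cv2.resize(a,None,fx=6,fy=4.6*1.0,interpolation=cv2.INTER_CUBIC))
# overlay
big=cv2.resize(cv2.cvtColor(d['pixels'],cv2.COLOR_RGB2BGR)[150:290,320:400],None,fx=6,fy=6,interpolation=cv2.INTER_CUBIC)[:600]
E
```

```text
wells [[ 604.2 -314.4   16. ]
 [ 535.1 -322.4   16. ]
 [ 470.7 -328.9   16. ]]
tray corners [[ 633.4 -199.7   12. ]
 [ 645.3 -350.3   12. ]
 [ 435.2 -369.5   12. ]
 [ 419.9 -219.3   12. ]] [ 533.5 -284.7   12. ]
case [[ 356.8 -219.2   11. ]
 [ 345.4 -367.3   11. ]
 [ 326.6 -365.7   11. ]
 [ 337.9 -218.5   11. ]] [ 341.7 -292.7   11. ]
case depth z 11.593400274769028
yaw row 6.2071432469195855 69.6133146565256 64.73051288503234
clip exp [ 526.1 -239.9   16. ]
floor (np.int64(51), np.float64(6.944826595226887))
floor (np.int64(51), np.float64(7.257876082307217))
floor (np.int64(53), np.float64(8.672939349559762))
corner (np.int64(7), np.float64(18.449895493844505))
corner (np.int64(10), np.float64(17.46796562286484))
corner (np.int64(9), np.float64(17.71435558520872))
corner (np.int64(8), np.float64(19.636955915699026))
corner (np.int64(8), np.float64(20.603396003969426))
corner (np.int64(8), np.float64(17.737564066643955))
trayfloor (np.int64(50), np.float64(4.73342637206704)) (np.int64(47), np.float64(5.278082392434161)) table (np.int64(314), np.float64(1.1503602596792852))
-400 442 [-5.3  0.4  5.4]
-420 440 [-4.9  0.1  5.3]
-440 913 [-1.7 59.7 75.1]
-460 14426 [135.8 573.1 752.7]
-480 0 
-500 0 
-520 0 
-540 0
```

```bash
cat > ov.py <<'E'
from h import *
import sys
def draw(big,f,d,P,col,closed=True):
    q=np.array([f(p) for p in proj(d,P)]); cv2.polylines(big,[np.round(q*16).astype(int)],closed,col,1,cv2.LINE_AA,4)
def run(cx,cy,yaw,fn,n='top',box=(320,155,400,255),s=6,case=None):
    d=im(n); u0,v0,u1,v1=box
    big=cv2.resize(cv2.cvtColor(d['pixels'],cv2.COLOR_RGB2BGR)[v0:v1,u0:u1],None,fx=s,fy=s,interpolation=cv2.INTER_CUBIC)
    f=lambda p:((p[0]-u0+.5)*s-.5,(p[1]-v0+.5)*s-.5)
    c,si=np.cos(np.radians(yaw)),np.sin(np.radians(yaw)); T=lambda a,b,z:(cx+c*a-si*b,cy+si*a+c*b,z)
    th=np.linspace(0,2*np.pi,60)[:-1]
    for a,D in((68,48),(0,56),(-68,40)):
        draw(big,f,d,[T(a+D/2*np.cos(t),D/2*np.sin(t),18) for t in th],(0,0,255))
        draw(big,f,d,[T(a+x,y,18) for x,y in((-32,-32),(32,-32),(32,32),(-32,32))],(0,255,0))
    draw(big,f,d,[T(x,83+y,10) for x,y in((-50,-28),(50,-28),(50,28),(-50,28))],(255,0,0))
    draw(big,f,d,[T(-50,83,20),T(50,83,20)],(0,255,255))
    for b in(-15,15):
        for a in(-32,32): draw(big,f,d,[T(a-6,83+b,48),T(a+6,83+b,48)],(0,128,255))
    if case:
        x,y,w=case;c2,s2=np.cos(np.radians(w)),np.sin(np.radians(w))
        draw(big,f,d,[(x+c2*a-s2*b,y+s2*a+c2*b,11) for a,b in((-10,-74),(10,-74),(10,74),(-10,74))],(0,255,0))
    cv2.imwrite('pics/'+fn,big)
if __name__=='__main__':
    run(536.5,-322.2,5.4,'o1.png')
    run(536.5,-322.2,5.4,'o2.png','side',(200,90,350,190),5,(341.7,-292.7,-4.3))
    run(536.5,-322.2,5.4,'o3.png','top',(325,240,405,290),8,(341.7,-292.7,-4.3))
E
python3 ov.py
```

```text
(no output)
```

View pics/o1.png

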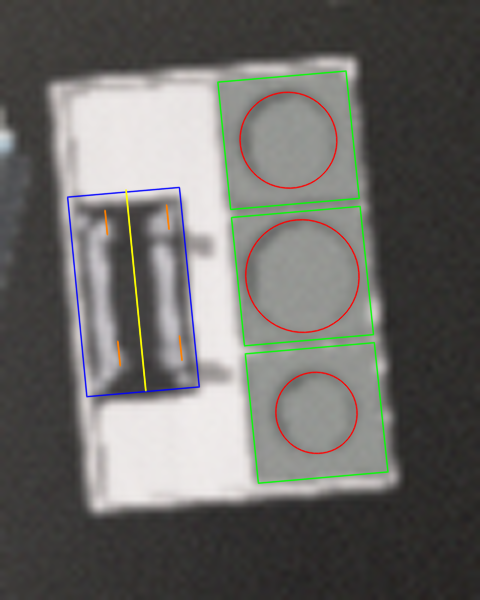

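View pics/o2.png

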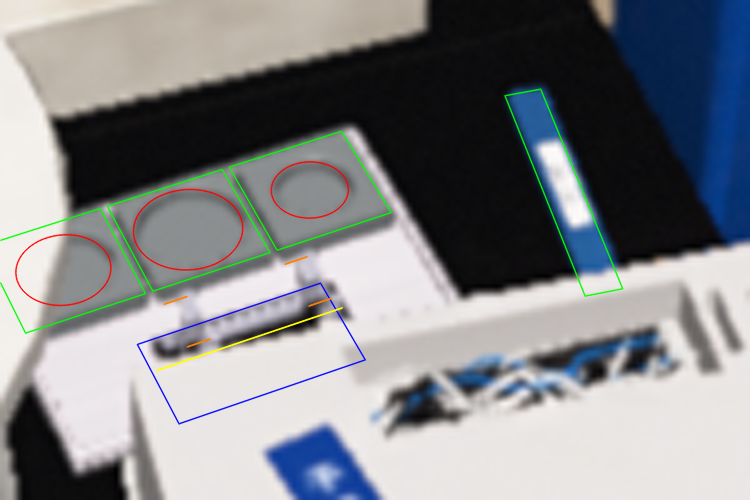

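View pics/o3.png

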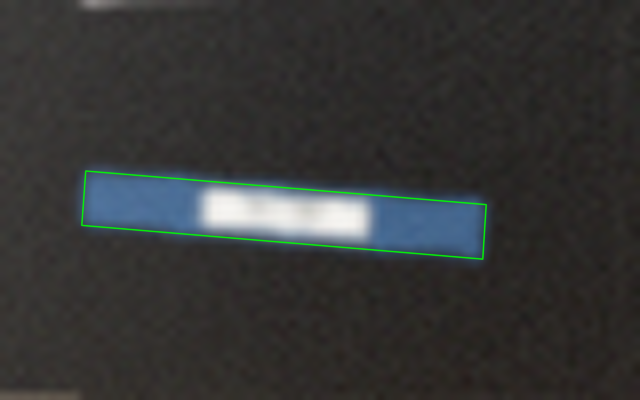

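Candidates (top image pixels):
- **Vial:** black cap over white at (209,181), chosen. The balance knobs at (127,151) and (138,156) and the yellow item at (227,160) are rejected.
- **Dropper:** small brown at (185,203), chosen. Amber (207,223), pink (178,138) and green (186,268) are rejected.
- **Crucible:** white cup at (188,163), chosen. The glass beaker at (118,108) is rejected.
- **Short case:** blue with a label at (360,267), chosen. The black long case (195,248) and the blue pencil (138,267) are rejected.
- **Wells:** medium is far (369,177), large is middle (371,199) and small is near (373,222).

The crops t1, s1 and t2 confirm these choices.

```bash
python3 -m inch '[{"x":0.044,"y":-0.040,"wz":0.5,"grip":0.4},{"x":0.044,"y":-0.040,"wz":0.5,"grip":0.4},{"x":0.044,"y":-0.040,"wz":0.5,"grip":0.4},{"x":0.044,"y":-0.040,"wz":0.5,"grip":0.4},{"x":0.044,"y":-0.040,"wz":0.5,"grip":0.4},{"x":0.044,"y":-0.040,"wz":0.5,"grip":0.4}]'
```

```text
validation failed for argument at $[0]...
```

```bash
python3 -m inch '[{"wx":0,"wy":0,"wz":0.5,"x":0.044,"y":-0.040,"z":0,"grip":0.4},{"wx":0,"wy":0,"wz":0.5,"x":0.044,"y":-0.040,"z":0,"grip":0.4},{"wx":0,"wy":0,"wz":0.5,"x":0.044,"y":-0.040,"z":0,"grip":0.4},{"wx":0,"wy":0,"wz":0.5,"x":0.044,"y":-0.040,"z":0,"grip":0.4},{"wx":0,"wy":0,"wz":0.5,"x":0.044,"y":-0.040,"z":0,"grip":0.4},{"wx":0,"wy":0,"wz":0.5,"x":0.044,"y":-0.040,"z":0,"grip":0.4}]'
```

```text
time_s: 1.25
ee_pos: [460.5, 270.3, 231.6]
tcp_rot: [0.012, 1.0, 0.001, 0.001]
force: [0.2, 0.7, 0.0]
gripper_width: 51.3
```

```bash
python3 -m inch '[{"wx":0,"wy":0,"wz":0.4,"x":0.043,"y":-0.039,"z":0,"grip":0.4},{"wx":0,"wy":0,"wz":0.4,"x":0.043,"y":-0.039,"z":0,"grip":0.4},{"wx":0,"wy":0,"wz":0.3,"x":0.043,"y":-0.039,"z":0,"grip":0.4},{"wx":0,"wy":0,"wz":0,"x":0,"y":0,"z":-0.05,"grip":0.4},{"wx":0,"wy":0,"wz":0,"x":0,"y":0,"z":-0.05,"grip":0.4},{"wx":0,"wy":0,"wz":0,"x":0,"y":0,"z":-0.04,"grip":0.4},{"wx":0,"wy":0,"wz":0,"x":0,"y":0,"z":0,"grip":0.4}]'
python3 - <<'E'
from h import *
s=im('side'); crop(s,220,200,370,320,5,'s3.png'); d=im('top'); crop(d,150,120,250,240,5,'t4.png')
E
```

```text
time_s: 2.12
ee_pos: [597.3, 143.6, 88.0]
tcp_rot: [-0.044, 0.999, 0.001, 0.002]
force: [-0.2, 0.5, 0.5]
gripper_width: 51.1
```

View pics/s3.png

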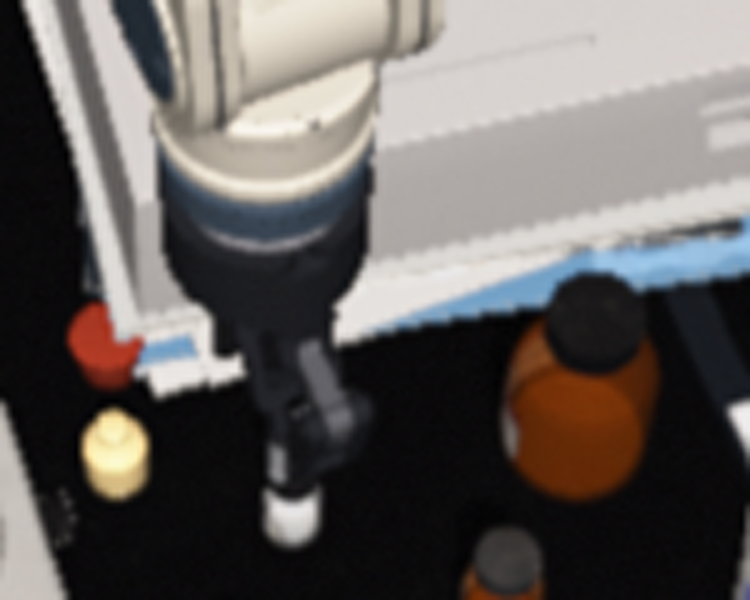

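View pics/t4.png

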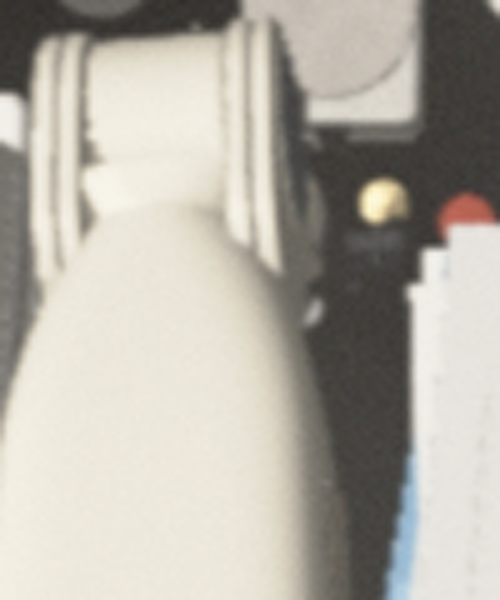

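```bash
python3 -m inch '[{"wx":0,"wy":0,"wz":0,"x":-0.0073,"y":0.0099,"z":0,"grip":0.4},{"wx":0,"wy":0,"wz":0,"x":0,"y":0,"z":0,"grip":0.4}]'
```

```text
time_s: 2.48
ee_pos: [593.3, 155.2, 95.4]
tcp_rot: [-0.044, 0.999, 0.002, 0.008]
force: [0.4, 0.2, 0.3]
gripper_width: 51.2
```

```bash
python3 -m inch '[{"wx":0,"wy":0,"wz":0,"x":-0.0033,"y":-0.0017,"z":-0.015,"grip":0.4},{"wx":0,"wy":0,"wz":0,"x":0,"y":0,"z":-0.02,"grip":0.4},{"wx":0,"wy":0,"wz":0,"x":0,"y":0,"z":-0.01,"grip":0.4},{"wx":0,"wy":0,"wz":0,"x":0,"y":0,"z":0,"grip":0.4}]'
```

```text
time_s: 2.98
ee_pos: [589.7, 153.7, 49.7]
tcp_rot: [-0.045, 0.999, 0.002, 0.01]
force: [-0.0, 0.3, 0.8]
gripper_width: 51.6
```

```bash
python3 -m inch '[{"wx":0,"wy":0.2,"wz":0,"x":0,"y":0,"z":-0.015,"grip":0.4},{"wx":0,"wy":0,"wz":0,"x":0,"y":0,"z":-0.012,"grip":0.4},{"wx":0,"wy":0,"wz":0,"x":0,"y":0,"z":-0.004,"grip":0.4},{"wx":0,"wy":0,"wz":0,"x":0,"y":0,"z":0,"grip":0.4}]'
python3 - <<'E'
from h import *
s=im('side'); crop(s,220,200,370,320,5,'s4.png')
E
```

```text
time_s: 3.48
ee_pos: [590.1, 153.6, 16.7]
tcp_rot: [-0.044, 0.999, 0.002, -0.001]
force: [0.1, -0.4, -0.1]
gripper_width: 51.3
```

View pics/s4.png

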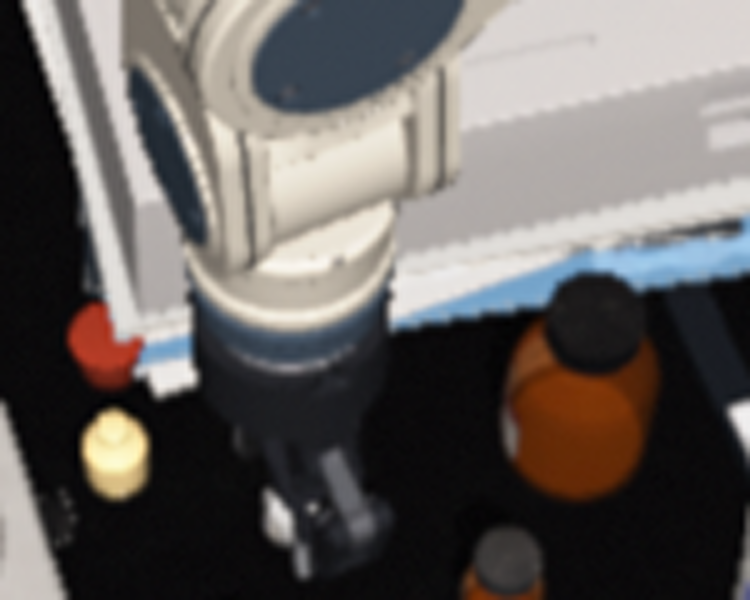

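```bash
python3 - <<'E'
from h import *
d=im('side')
for p in [(590,153.5,0),(590,153.5,40),(588,180,16),(588,180,35),(590,153.5,16)]: print(p,(proj(d,p)[0]-[220,200])*5)
E
```

```text
(590, 153.5, 0) [287.40306086 523.99171834]
(590, 153.5, 40) [287.38226392 481.46080117]
(588, 180, 16) [312.81917349 561.21003642]
(588, 180, 35) [313.16630964 541.3524751 ]
(590, 153.5, 16) [287.39491519 507.27314102]
```

```bash
python3 -m inch '[{"wx":0,"wy":0,"wz":0,"x":0,"y":0,"z":0,"grip":1},{"wx":0,"wy":0,"wz":0,"x":0,"y":0,"z":0,"grip":1},{"wx":0,"wy":0,"wz":0,"x":0,"y":0,"z":0,"grip":1},{"wx":0,"wy":0,"wz":0,"x":0,"y":0,"z":0,"grip":1},{"wx":0,"wy":0,"wz":0,"x":0,"y":0,"z":0.01,"grip":1},{"wx":0,"wy":0,"wz":0,"x":0,"y":0,"z":0.03,"grip":1},{"wx":0,"wy":0,"wz":0,"x":0,"y":0,"z":0.01,"grip":1},{"wx":0,"wy":0,"wz":0,"x":0,"y":0,"z":0,"grip":1}]'
python3 - <<'E'
from h import *
s=im('side'); crop(s,220,200,370,320,5,'s5.png')
E
```

```text
time_s: 4.58
ee_pos: [590.7, 153.7, 70.6]
tcp_rot: [-0.045, 0.999, 0.002, 0.0]
force: [0.4, -0.7, -0.7]
gripper_width: 21.8
```

View pics/s5.png

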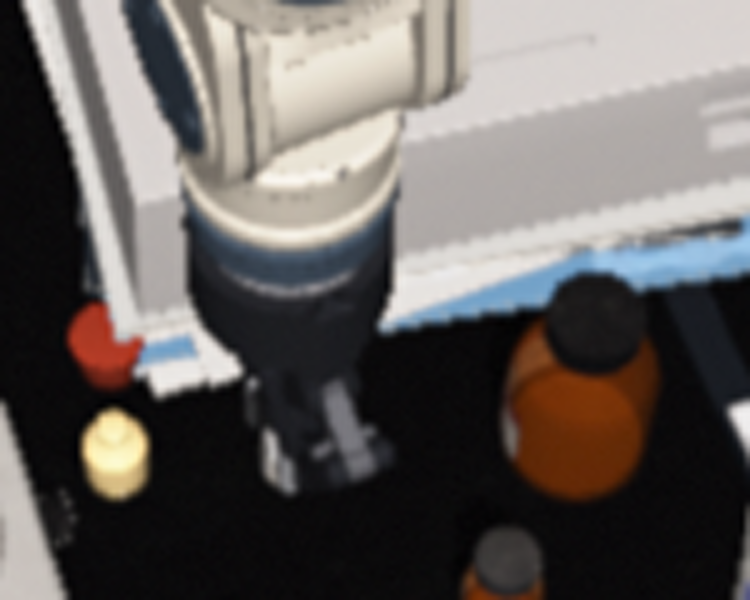

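```bash
python3 -m inch '[{"wx":0,"wy":0,"wz":0,"x":0,"y":0,"z":0.04,"grip":1},{"wx":0,"wy":0,"wz":0,"x":0,"y":0,"z":0.05,"grip":1},{"wx":0,"wy":0,"wz":0,"x":0,"y":0,"z":0.04,"grip":1},{"wx":0,"wy":0,"wz":0,"x":-0.005,"y":-0.02,"z":0.01,"grip":1},{"wx":0,"wy":0,"wz":0,"x":-0.01,"y":-0.04,"z":0,"grip":1},{"wx":0,"wy":0,"wz":0,"x":-0.013,"y":-0.05,"z":0,"grip":1},{"wx":0,"wy":0,"wz":0,"x":-0.013,"y":-0.05,"z":0,"grip":1},{"wx":0,"wy":0,"wz":0,"x":-0.013,"y":-0.05,"z":0,"grip":1},{"wx":0,"wy":0,"wz":0,"x":-0.013,"y":-0.05,"z":0,"grip":1},{"wx":0,"wy":0,"wz":0,"x":-0.013,"y":-0.05,"z":0,"grip":1},{"wx":0,"wy":0,"wz":0,"x":-0.013,"y":-0.05,"z":0,"grip":1},{"wx":0,"wy":0,"wz":0,"x":-0.01,"y":-0.03,"z":0,"grip":1}]'
```

```text
time_s: 6.12
ee_pos: [474.3, -249.2, 196.0]
tcp_rot: [-0.046, 0.999, 0.005, -0.012]
force: [-0.1, -0.3, 0.3]
gripper_width: 22.1
```

```bash
python3 -m inch '[{"wx":0,"wy":0,"wz":0,"x":-0.002,"y":-0.03,"z":0,"grip":1},{"wx":0,"wy":0,"wz":0,"x":-0.001,"y":-0.02,"z":0,"grip":1},{"wx":0,"wy":0,"wz":0,"x":0,"y":-0.01,"z":0,"grip":1},{"wx":0,"wy":0,"wz":0,"x":0,"y":0,"z":0,"grip":1}]'
```

```text
time_s: 6.62
ee_pos: [467.4, -312.9, 191.2]
tcp_rot: [-0.043, 0.999, 0.007, -0.015]
force: [-0.6, -0.7, 0.1]
gripper_width: 21.8
```

```bash
python3 -m inch '[{"wx":-0.12,"wy":-0.29,"wz":0,"x":0.001,"y":-0.01,"z":-0.03,"grip":1},{"wx":0,"wy":0,"wz":0,"x":0,"y":-0.005,"z":-0.04,"grip":1},{"wx":0,"wy":0,"wz":0,"x":0,"y":0,"z":-0.03,"grip":1},{"wx":0,"wy":0,"wz":0,"x":0,"y":0,"z":-0.015,"grip":1},{"wx":0,"wy":0,"wz":0,"x":0,"y":0,"z":0,"grip":1}]'
```

```text
time_s: 7.25
ee_pos: [469.8, -322.8, 73.7]
tcp_rot: [-0.046, 0.999, 0.0, 0.001]
force: [0.3, -0.4, 0.2]
gripper_width: 22.0
```

```bash
python3 -m inch '[{"wx":0,"wy":0,"wz":0,"x":-0.001,"y":-0.005,"z":-0.01,"grip":1},{"wx":0,"wy":0,"wz":0,"x":0,"y":0,"z":-0.015,"grip":1},{"wx":0,"wy":0,"wz":0,"x":0,"y":0,"z":0,"grip":1},{"wx":0,"wy":0,"wz":0,"x":0,"y":0,"z":0,"grip":1}]'
python3 - <<'E'
from h import *
d=im('side'); crop(d,190,80,340,190,5,'s6.png')
for p in [(469,-328.6,18),(467.7,-327.8,28),(467.7,-327.8,80)]: print(p,(proj(d,p)[0]-[190,80])*5)
E
```

```text
time_s: 7.75
ee_pos: [469.9, -327.8, 48.8]
tcp_rot: [-0.047, 0.999, -0.001, 0.002]
force: [0.5, 0.3, -0.2]
gripper_width: 21.8
(469, -328.6, 18) [356.95302058 237.35153363]
(467.7, -327.8, 28) [359.35103389 224.21512299]
(467.7, -327.8, 80) [356.8704873  150.76143506]
```

View pics/s6.png

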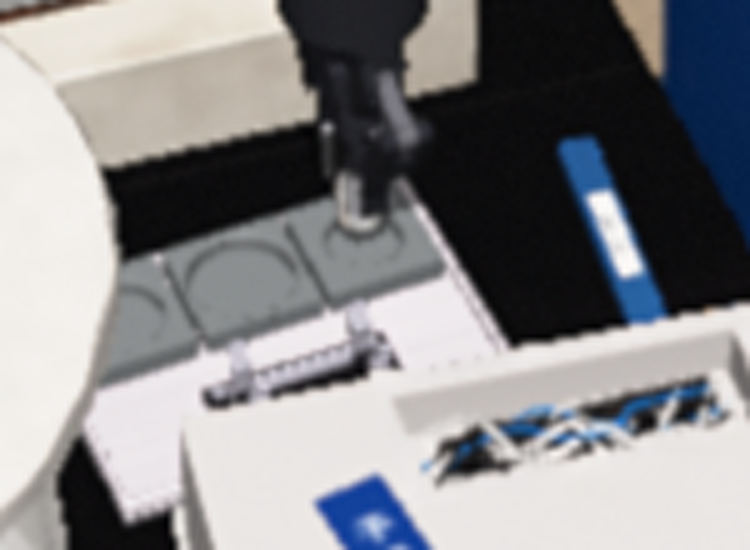

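```bash
python3 -m inch '[{"wx":0,"wy":0,"wz":0,"x":0,"y":0,"z":-0.01,"grip":1},{"wx":0,"wy":0,"wz":0,"x":0,"y":0,"z":-0.009,"grip":1},{"wx":0,"wy":0,"wz":0,"x":0,"y":0,"z":0,"grip":1},{"wx":0,"wy":0,"wz":0,"x":0,"y":0,"z":0,"grip":1}]'
```

```text
time_s: 8.3
ee_pos: [469.9, -327.9, 28.7]
tcp_rot: [-0.047, 0.999, -0.001, 0.002]
force: [-0.2, -0.0, 0.1]
gripper_width: 21.8
```

```bash
python3 -m inch '[{"wx":0,"wy":0,"wz":0,"x":0,"y":0,"z":-0.0025,"grip":1},{"wx":0,"wy":0,"wz":0,"x":0,"y":0,"z":0,"grip":1}]'; python3 -m inch '[{"wx":0,"wy":0,"wz":0,"x":0,"y":0,"z":-0.0015,"grip":1},{"wx":0,"wy":0,"wz":0,"x":0,"y":0,"z":0,"grip":1}]'
```

```text
time_s: 8.55
ee_pos: [470.0, -328.0, 26.3]
tcp_rot: [-0.047, 0.999, -0.001, 0.002]
force: [0.8, 0.4, 0.0]
gripper_width: 21.7
time_s: 8.8
ee_pos: [470.4, -328.3, 26.3]
tcp_rot: [-0.047, 0.999, -0.002, 0.003]
force: [-0.2, 0.6, 0.1]
gripper_width: 21.8
```

```bash
python3 -m inch '[{"wx":0,"wy":0,"wz":0,"x":0,"y":0,"z":-0.002,"grip":1},{"wx":0,"wy":0,"wz":0,"x":0,"y":0,"z":0,"grip":1}]'; python3 -m inch '[{"wx":0,"wy":0,"wz":0,"x":0,"y":0,"z":-0.002,"grip":1},{"wx":0,"wy":0,"wz":0,"x":0,"y":0,"z":0,"grip":1}]'
```

```text
time_s: 9.05
ee_pos: [470.9, -328.5, 26.3]
tcp_rot: [-0.047, 0.999, -0.002, 0.004]
force: [-0.7, -0.0, -0.5]
gripper_width: 22.0
time_s: 9.3
ee_pos: [471.3, -328.6, 26.2]
tcp_rot: [-0.047, 0.999, -0.003, 0.005]
force: [-1.3, -0.0, -0.5]
gripper_width: 22.2
```

```bash
python3 -m inch '[{"wx":0,"wy":0,"wz":0,"x":0,"y":0,"z":0,"grip":0.45},{"wx":0,"wy":0,"wz":0,"x":0,"y":0,"z":0,"grip":0.45},{"wx":0,"wy":0,"wz":0,"x":0,"y":0,"z":0,"grip":0.45},{"wx":0,"wy":0,"wz":0,"x":0,"y":0,"z":0.01,"grip":0.45},{"wx":0,"wy":0,"wz":0,"x":0,"y":0,"z":0.025,"grip":0.45},{"wx":0,"wy":0,"wz":0,"x":0,"y":0,"z":0.03,"grip":0.4},{"wx":0,"wy":0,"wz":0,"x":0,"y":0,"z":0.05,"grip":0.4},{"wx":0,"wy":0,"wz":0,"x":0,"y":0,"z":0.03,"grip":0.4},{"wx":0,"wy":0,"wz":0,"x":0,"y":0,"z":0,"grip":0.4}]'
python3 - <<'E'
from h import *
d=im('side'); crop(d,190,80,340,190,5,'s7.png')
d=im('top','t7.png')
E
```

```text
time_s: 10.42
ee_pos: [470.7, -328.1, 177.2]
tcp_rot: [-0.047, 0.999, -0.003, 0.005]
force: [-0.2, -0.6, -0.6]
gripper_width: 51.2
```

View pics/s7.png

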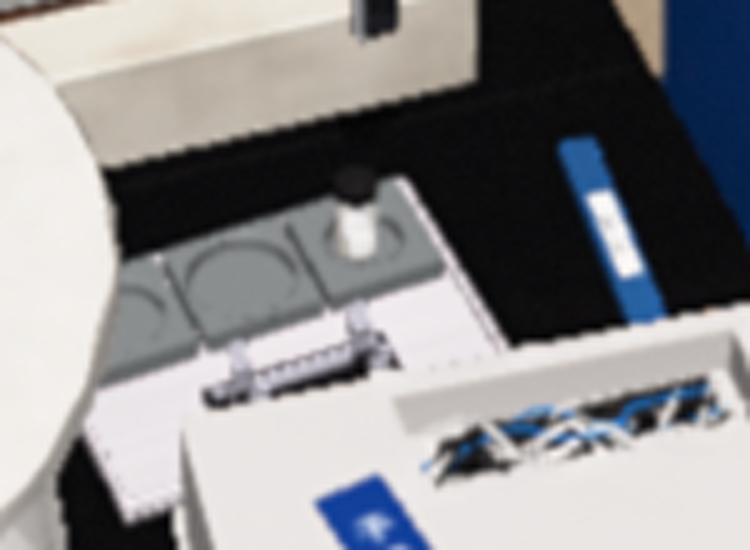

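```bash
python3 -m inch '[{"wx":0,"wy":-0.1,"wz":0.4,"x":0.002,"y":0.02,"z":0.02,"grip":0.4},{"wx":0,"wy":0,"wz":0.65,"x":0.005,"y":0.04,"z":0.01,"grip":0.4},{"wx":0,"wy":0,"wz":0.65,"x":0.005,"y":0.05,"z":0,"grip":0.4},{"wx":0,"wy":0,"wz":0.65,"x":0.005,"y":0.05,"z":0,"grip":0.4},{"wx":0,"wy":0,"wz":0.65,"x":0.005,"y":0.05,"z":0,"grip":0.4},{"wx":0,"wy":0,"wz":0.65,"x":0.005,"y":0.05,"z":0,"grip":0.4},{"wx":0,"wy":0,"wz":0.65,"x":0.005,"y":0.05,"z":0,"grip":0.4},{"wx":0,"wy":0,"wz":0.65,"x":0.005,"y":0.05,"z":0,"grip":0.4},{"wx":0,"wy":0,"wz":0.65,"x":0.005,"y":0.05,"z":0,"grip":0.4},{"wx":0,"wy":0,"wz":0.65,"x":0.005,"y":0.05,"z":0,"grip":0.4},{"wx":0,"wy":0,"wz":0.65,"x":0.005,"y":0.03,"z":0,"grip":0.4},{"wx":0,"wy":0,"wz":0,"x":0,"y":0.01,"z":0,"grip":0.4},{"wx":0,"wy":0,"wz":0,"x":0,"y":0,"z":0,"grip":0.4}]'
```

```text
time_s: 12.15
ee_pos: [512.3, 198.6, 205.4]
tcp_rot: [-0.417, 0.909, 0.006, 0.005]
force: [-0.0, -0.1, -0.4]
gripper_width: 51.2
```

```bash
python3 -m inch '[{"wx":-0.14,"wy":0.04,"wz":0,"x":0.01,"y":0.018,"z":-0.01,"grip":0.4},{"wx":0,"wy":0,"wz":0,"x":0.002,"y":0.005,"z":-0.02,"grip":0.4},{"wx":0,"wy":0,"wz":0,"x":0,"y":0,"z":-0.03,"grip":0.4},{"wx":0,"wy":0,"wz":0,"x":0,"y":0,"z":-0.015,"grip":0.4},{"wx":0,"wy":0,"wz":0,"x":0,"y":0,"z":0,"grip":0.4}]'
```

```text
time_s: 12.78
ee_pos: [526.1, 220.6, 126.6]
tcp_rot: [-0.413, 0.911, -0.001, -0.001]
force: [0.7, -0.1, 0.6]
gripper_width: 51.0
```

```bash
python3 -m inch '[{"wx":0,"wy":0,"wz":0,"x":-0.001,"y":0.002,"z":-0.015,"grip":0.4},{"wx":0,"wy":0,"wz":0,"x":0,"y":0.001,"z":-0.02,"grip":0.4},{"wx":0,"wy":0,"wz":0,"x":0,"y":0,"z":-0.008,"grip":0.4},{"wx":0,"wy":0,"wz":0,"x":0,"y":0,"z":0,"grip":0.4}]'
python3 - <<'E'
from h import *
d=im('side'); crop(d,250,230,400,350,5,'s8.png')
for p in [(524.5,223.5,0),(524.5,223.5,64)]: print(p,(proj(d,p)[0]-[250,230])*5)
E
```

```text
time_s: 13.28
ee_pos: [526.1, 223.6, 82.3]
tcp_rot: [-0.412, 0.911, -0.002, -0.0]
force: [0.1, -0.5, 0.7]
gripper_width: 51.0
(524.5, 223.5, 0) [342.3320307  473.16010196]
(524.5, 223.5, 64) [352.30332523 407.14553922]
```

View pics/s8.png

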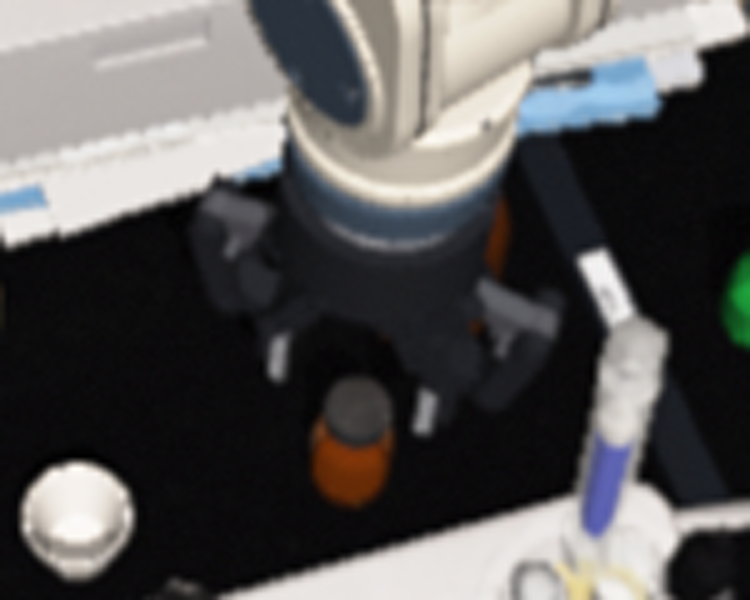

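```bash
python3 -m inch '[{"wx":0,"wy":0,"wz":0,"x":-0.001,"y":0,"z":-0.02,"grip":0.4},{"wx":0,"wy":0,"wz":0,"x":0,"y":0,"z":-0.02,"grip":0.4},{"wx":0,"wy":0,"wz":0,"x":0,"y":0,"z":-0.007,"grip":0.4},{"wx":0,"wy":0,"wz":0,"x":0,"y":0,"z":0,"grip":0.4}]'
```

```text
time_s: 13.82
ee_pos: [527.4, 224.1, 38.0]
tcp_rot: [-0.412, 0.911, -0.002, 0.003]
force: [-0.4, 0.4, 0.9]
gripper_width: 51.4
```

```bash
python3 -m inch '[{"wx":0,"wy":0.05,"wz":0,"x":-0.002,"y":0,"z":-0.01,"grip":0.4},{"wx":0,"wy":0,"wz":0,"x":0,"y":0,"z":-0.005,"grip":0.4},{"wx":0,"wy":0,"wz":0,"x":0,"y":0,"z":0,"grip":0.4}]'
python3 - <<'E'
from h import *
d=im('side'); crop(d,250,230,400,350,5,'s9.png')
E
```

```text
time_s: 14.2
ee_pos: [526.1, 224.3, 23.5]
tcp_rot: [-0.412, 0.911, -0.001, 0.002]
force: [-0.6, -0.3, -0.1]
gripper_width: 51.3
```

View pics/s9.png

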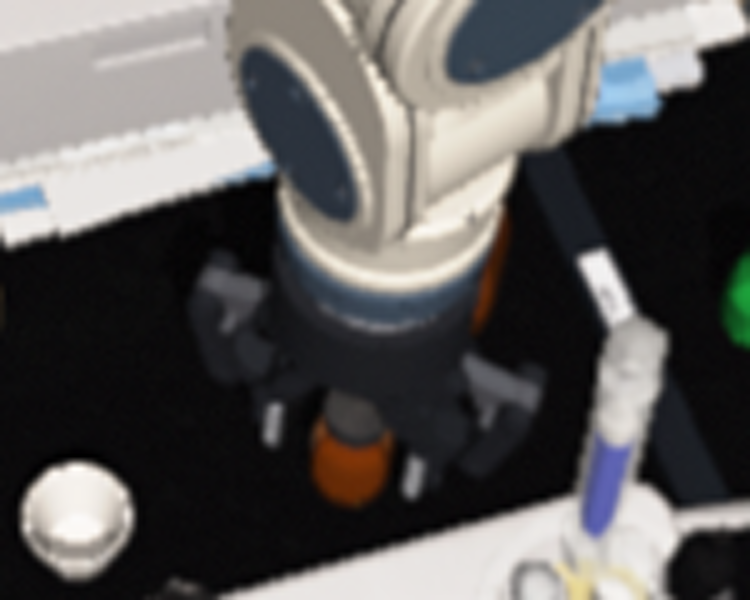

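```bash
python3 -m inch '[{"wx":0,"wy":0,"wz":0,"x":-0.001,"y":-0.0005,"z":-0.003,"grip":0.6},{"wx":0,"wy":0,"wz":0,"x":0,"y":0,"z":0,"grip":1},{"wx":0,"wy":0,"wz":0,"x":0,"y":0,"z":0,"grip":1},{"wx":0,"wy":0,"wz":0,"x":0,"y":0,"z":0,"grip":1}]'
python3 -m inch '[{"wx":0,"wy":0,"wz":0,"x":0,"y":0,"z":0.01,"grip":1},{"wx":0,"wy":0,"wz":0,"x":0,"y":0,"z":0.03,"grip":1},{"wx":0,"wy":0,"wz":0,"x":0,"y":0,"z":0.02,"grip":1},{"wx":0,"wy":0,"wz":0,"x":0,"y":0,"z":0.01,"grip":1},{"wx":0,"wy":0,"wz":0,"x":0,"y":0,"z":0,"grip":1}]'
python3 - <<'E'
from h import *
d=im('side'); crop(d,250,230,400,350,5,'s10.png')
E
```

```text
time_s: 14.75
ee_pos: [525.3, 223.9, 20.8]
tcp_rot: [-0.412, 0.911, -0.001, 0.002]
force: [-0.1, -0.2, -1.2]
gripper_width: 32.0
time_s: 15.38
ee_pos: [525.1, 223.8, 94.5]
tcp_rot: [-0.412, 0.911, -0.001, 0.002]
force: [-0.4, -1.1, 0.1]
gripper_width: 31.8
```

View pics/s10.png

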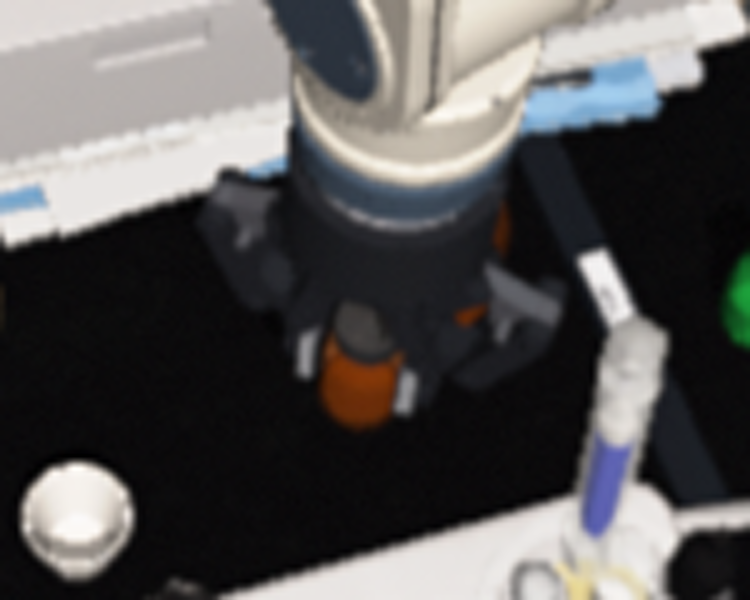

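```bash
python3 -m inch '[{"wx":0,"wy":0,"wz":0,"x":0,"y":0,"z":0.03,"grip":1},{"wx":0,"wy":0,"wz":0,"x":0,"y":0,"z":0.05,"grip":1},{"wx":0,"wy":0,"wz":0,"x":0,"y":0,"z":0.03,"grip":1},{"wx":0,"wy":0,"wz":-0.4,"x":-0.002,"y":-0.02,"z":0.01,"grip":1},{"wx":0,"wy":0,"wz":-0.7,"x":-0.002,"y":-0.04,"z":0.005,"grip":1},{"wx":0,"wy":0,"wz":-0.7,"x":-0.002,"y":-0.05,"z":0.003,"grip":1},{"wx":0,"wy":0,"wz":-0.7,"x":0,"y":-0.05,"z":0.003,"grip":1},{"wx":0,"wy":0,"wz":-0.7,"x":0,"y":-0.05,"z":0.003,"grip":1},{"wx":0,"wy":0,"wz":-0.7,"x":0,"y":-0.05,"z":0.003,"grip":1},{"wx":0,"wy":0,"wz":-0.7,"x":0,"y":-0.05,"z":0.003,"grip":1},{"wx":0,"wy":0,"wz":-0.7,"x":0,"y":-0.05,"z":0.003,"grip":1},{"wx":0,"wy":0,"wz":-0.7,"x":0,"y":-0.05,"z":0.003,"grip":1},{"wx":0,"wy":0,"wz":-0.7,"x":0,"y":-0.05,"z":0,"grip":1},{"wx":0,"wy":0,"wz":-0.7,"x":0,"y":-0.03,"z":0,"grip":1},{"wx":0,"wy":0,"wz":0,"x":0,"y":-0.01,"z":0,"grip":1},{"wx":0,"wy":0,"wz":0,"x":0,"y":0,"z":0,"grip":1}]'
```

```text
time_s: 17.42
ee_pos: [502.7, -299.9, 221.6]
tcp_rot: [-0.015, 1.0, 0.007, -0.013]
force: [-0.2, 0.4, -0.7]
gripper_width: 31.4
```

```bash
python3 -m inch '[{"wx":-0.13,"wy":-0.25,"wz":0.3,"x":0.02,"y":-0.006,"z":0,"grip":1},{"wx":0,"wy":0,"wz":0.3,"x":0.035,"y":-0.006,"z":-0.01,"grip":1},{"wx":0,"wy":0,"wz":0,"x":0.025,"y":-0.004,"z":-0.02,"grip":1},{"wx":0,"wy":0,"wz":0,"x":0.01,"y":0,"z":-0.02,"grip":1},{"wx":0,"wy":0,"wz":0,"x":0,"y":0,"z":-0.01,"grip":1},{"wx":0,"wy":0,"wz":0,"x":0,"y":0,"z":0,"grip":1}]'
```

```text
time_s: 18.18
ee_pos: [601.0, -310.2, 161.1]
tcp_rot: [-0.056, 0.998, -0.002, 0.004]
force: [0.4, -0.4, -0.3]
gripper_width: 31.8
```

```bash
python3 -m inch '[{"wx":0.02,"wy":0.07,"wz":0,"x":0.003,"y":-0.0055,"z":-0.02,"grip":1},{"wx":0,"wy":0,"wz":0,"x":0,"y":0,"z":-0.035,"grip":1},{"wx":0,"wy":0,"wz":0,"x":0,"y":0,"z":-0.02,"grip":1},{"wx":0,"wy":0,"wz":0,"x":0,"y":0,"z":-0.005,"grip":1},{"wx":0,"wy":0,"wz":0,"x":0,"y":0,"z":0,"grip":1},{"wx":0,"wy":0,"wz":0,"x":0,"y":0,"z":0,"grip":1}]'
python3 - <<'E'
from h import *
d=im('side'); crop(d,190,80,340,190,5,'s11.png')
for p in [(604,-316,18),]: print(p,(proj(d,p)[0]-[190,80])*5)
d=im('top'); crop(d,310,140,410,260,5,'t11.png')
E
```

```text
time_s: 18.92
ee_pos: [604.4, -317.6, 80.3]
tcp_rot: [-0.056, 0.998, -0.002, 0.002]
force: [0.3, -0.7, -0.2]
gripper_width: 31.9
(604, -316, 18) [111.23949929 316.87501305]
```

View pics/s11.png

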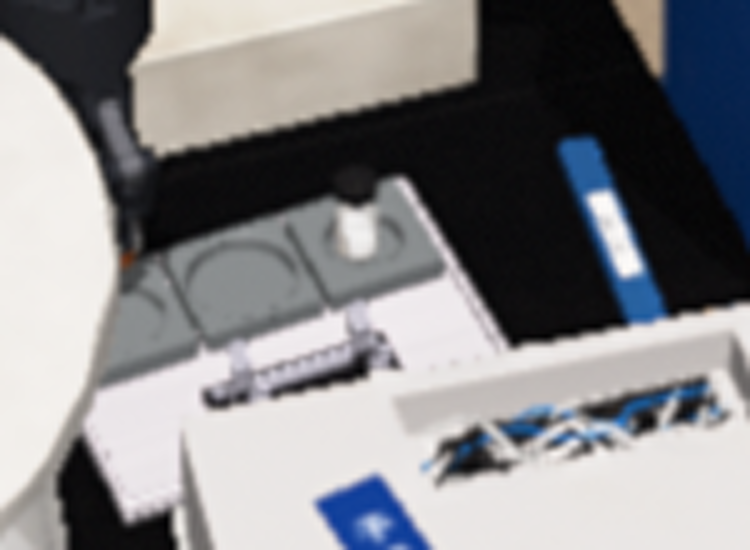

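View pics/t11.png

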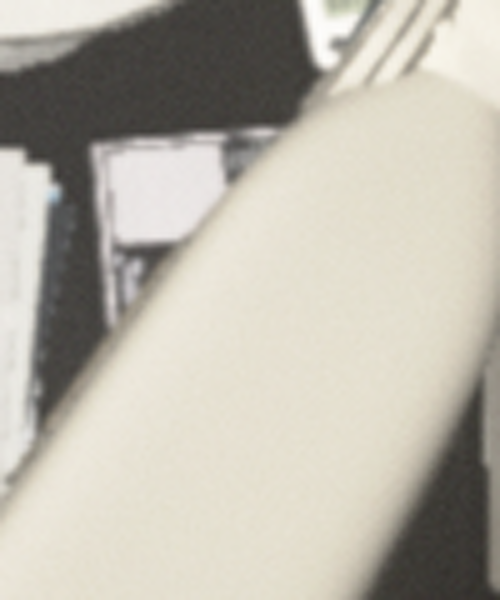

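```bash
python3 -m inch '[{"wx":0,"wy":0.03,"wz":0,"x":-0.0005,"y":0.0015,"z":-0.015,"grip":1},{"wx":0,"wy":0,"wz":0,"x":0,"y":0,"z":-0.018,"grip":1},{"wx":0,"wy":0,"wz":0,"x":0,"y":0,"z":-0.004,"grip":1},{"wx":0,"wy":0,"wz":0,"x":0,"y":0,"z":0,"grip":1}]'
```

```text
time_s: 19.52
ee_pos: [604.1, -315.8, 42.0]
tcp_rot: [-0.056, 0.998, -0.003, 0.001]
force: [-0.5, -0.4, -1.5]
gripper_width: 31.9
```

```bash
python3 -m inch '[{"wx":0,"wy":0,"wz":0,"x":0,"y":0,"z":-0.003,"grip":1},{"wx":0,"wy":0,"wz":0,"x":0,"y":0,"z":0,"grip":1}]'
```

```text
time_s: 19.77
ee_pos: [604.5, -315.9, 39.5]
tcp_rot: [-0.056, 0.998, -0.003, 0.002]
force: [-0.0, 0.0, 0.1]
gripper_width: 31.8
```

```bash
python3 -m inch '[{"wx":0,"wy":0,"wz":0,"x":-0.0005,"y":0,"z":-0.004,"grip":1},{"wx":0,"wy":0,"wz":0,"x":0,"y":0,"z":0,"grip":1}]'; python3 -m inch '[{"wx":0,"wy":0,"wz":0,"x":0,"y":0,"z":-0.003,"grip":1},{"wx":0,"wy":0,"wz":0,"x":0,"y":0,"z":0,"grip":1}]'
```

```text
time_s: 20.02
ee_pos: [604.1, -316.0, 35.7]
tcp_rot: [-0.056, 0.998, -0.003, 0.002]
force: [-0.5, -0.1, -0.4]
gripper_width: 31.8
time_s: 20.27
ee_pos: [604.1, -316.1, 32.7]
tcp_rot: [-0.056, 0.998, -0.003, 0.002]
force: [0.9, 0.5, -0.5]
gripper_width: 31.8
```

In the well (bottom at about 12 mm, below the block top). Continuing gently to contact.

```bash
python3 -m inch '[{"wx":0,"wy":0,"wz":0,"x":0,"y":0,"z":-0.002,"grip":1},{"wx":0,"wy":0,"wz":0,"x":0,"y":0,"z":0,"grip":1}]'; python3 -m inch '[{"wx":0,"wy":0,"wz":0,"x":0,"y":0,"z":-0.001,"grip":1},{"wx":0,"wy":0,"wz":0,"x":0,"y":0,"z":0,"grip":1}]'
```

```text
time_s: 20.52
ee_pos: [604.2, -316.1, 30.5]
tcp_rot: [-0.056, 0.998, -0.003, 0.002]
force: [-0.2, -0.1, -0.0]
gripper_width: 32.2
time_s: 20.78
ee_pos: [604.2, -316.1, 29.5]
tcp_rot: [-0.056, 0.998, -0.003, 0.002]
force: [-0.3, 0.0, -0.8]
gripper_width: 32.0
```

```bash
python3 -m inch '[{"wx":0,"wy":0,"wz":0,"x":0,"y":0,"z":-0.001,"grip":1},{"wx":0,"wy":0,"wz":0,"x":0,"y":0,"z":0,"grip":0.4},{"wx":0,"wy":0,"wz":0,"x":0,"y":0,"z":0,"grip":0.4},{"wx":0,"wy":0,"wz":0,"x":0,"y":0,"z":0,"grip":0.4},{"wx":0,"wy":0,"wz":0,"x":0,"y":0,"z":0.008,"grip":0.4},{"wx":0,"wy":0,"wz":0,"x":0,"y":0,"z":0.02,"grip":0.4},{"wx":0,"wy":0,"wz":0,"x":0,"y":0,"z":0.03,"grip":0.4},{"wx":0,"wy":0,"wz":0,"x":0,"y":0,"z":0.05,"grip":0.3},{"wx":0,"wy":0,"wz":0,"x":0,"y":0,"z":0.03,"grip":0.3},{"wx":0,"wy":0,"wz":0,"x":0,"y":0,"z":0,"grip":0.3}]'
```

```text
time_s: 22.02
ee_pos: [603.8, -315.9, 173.4]
tcp_rot: [-0.056, 0.998, -0.004, 0.003]
force: [0.3, -0.3, 0.2]
gripper_width: 59.8
```

```bash
python3 -m inch '[{"wx":0,"wy":0,"wz":0,"x":-0.03,"y":0,"z":0.015,"grip":0.3},{"wx":0,"wy":0,"wz":0,"x":-0.035,"y":0.02,"z":0.01,"grip":0.3},{"wx":0,"wy":0,"wz":0,"x":-0.015,"y":0.045,"z":0,"grip":0.3},{"wx":0,"wy":0,"wz":0,"x":0,"y":0.055,"z":0,"grip":0.3},{"wx":0,"wy":0,"wz":0,"x":0,"y":0.055,"z":0,"grip":0.3},{"wx":0,"wy":0,"wz":0,"x":0,"y":0.055,"z":0,"grip":0.3},{"wx":0,"wy":0,"wz":0,"x":0,"y":0.055,"z":0,"grip":0.3},{"wx":0,"wy":0,"wz":0,"x":0,"y":0.055,"z":0,"grip":0.3},{"wx":0,"wy":0,"wz":0,"x":0,"y":0.055,"z":0,"grip":0.3},{"wx":0,"wy":0,"wz":0,"x":0.02,"y":0.05,"z":0,"grip":0.3},{"wx":0,"wy":0,"wz":0,"x":0.03,"y":0.03,"z":0,"grip":0.3},{"wx":0,"wy":0,"wz":0,"x":0.02,"y":0.01,"z":0,"grip":0.3},{"wx":0,"wy":0,"wz":0,"x":0,"y":0,"z":0,"grip":0.3}]'
python3 - <<'E'
from h import *
d=im('top'); crop(d,310,140,410,260,5,'t12.png')
E
```

```text
time_s: 23.65
ee_pos: [585.4, 185.1, 188.1]
tcp_rot: [-0.055, 0.998, -0.002, -0.003]
force: [-0.4, -0.4, -0.3]
gripper_width: 59.6
```

View pics/t12.png

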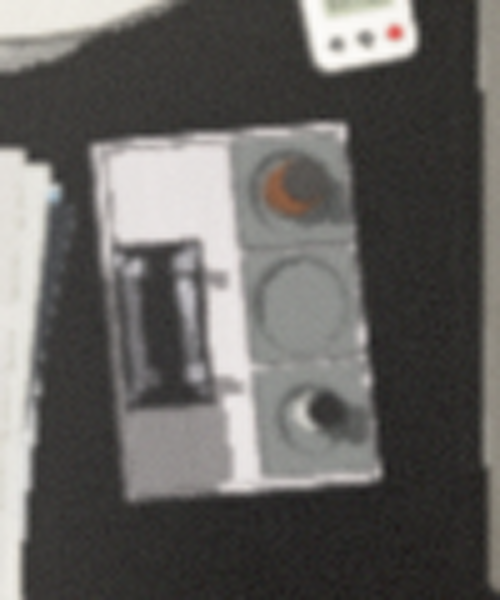

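The top view shows both bottles upright in their wells: dropper near (290,187), vial near (310,410) in the crop. Next is the crucible.

```bash
python3 -m inch '[{"wx":0.04,"wy":-0.06,"wz":0,"x":0.02,"y":0.012,"z":-0.01,"grip":0.3},{"wx":0,"wy":0,"wz":0,"x":0.02,"y":0.012,"z":-0.03,"grip":0.3},{"wx":0,"wy":0,"wz":0,"x":0.006,"y":0.003,"z":-0.03,"grip":0.3},{"wx":0,"wy":0,"wz":0,"x":0,"y":0,"z":-0.02,"grip":0.3},{"wx":0,"wy":0,"wz":0,"x":0,"y":0,"z":0,"grip":0.3}]'
```

```text
time_s: 24.32
ee_pos: [627.7, 208.1, 95.9]
tcp_rot: [-0.053, 0.999, -0.001, -0.001]
force: [-0.6, -0.4, 0.5]
gripper_width: 59.7
```

```bash
python3 -m inch '[{"wx":0,"wy":0,"wz":0,"x":0.010,"y":0.009,"z":-0.005,"grip":0.3},{"wx":0,"wy":0,"wz":0,"x":0.001,"y":0.001,"z":-0.015,"grip":0.3},{"wx":0,"wy":0,"wz":0,"x":0,"y":0,"z":0,"grip":0.3},{"wx":0,"wy":0,"wz":0,"x":0,"y":0,"z":0,"grip":0.3}]'
python3 - <<'E'
from h import *
d=im('side'); crop(d,200,250,350,370,5,'s12.png')
for p in [(639.5,218.5,0),(639.5,218.5,35)]: print(p,(proj(d,p)[0]-[200,250])*5)
E
```

```text
time_s: 24.82
ee_pos: [639.9, 218.2, 77.3]
tcp_rot: [-0.053, 0.999, -0.0, 0.0]
force: [0.2, -0.3, -0.3]
gripper_width: 59.9
(639.5, 218.5, 0) [323.88583771 449.05051688]
(639.5, 218.5, 35) [322.17834315 415.08001822]
```

View pics/s12.png

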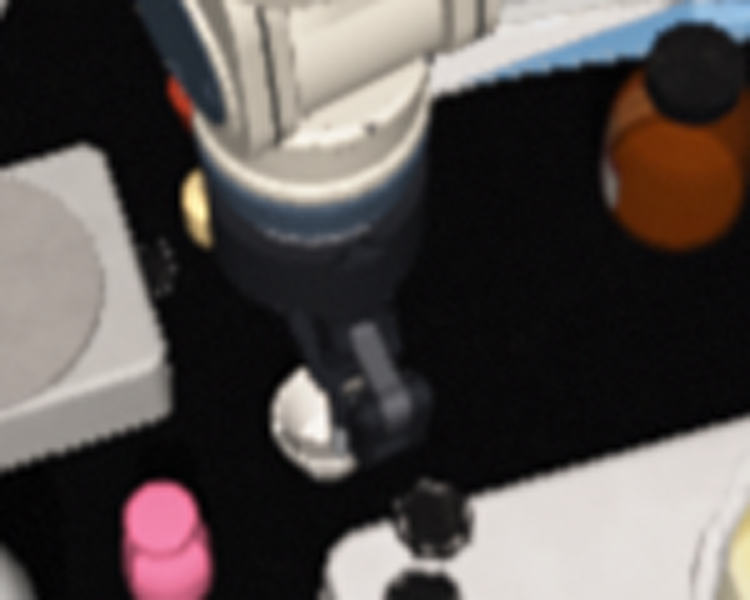

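```bash
python3 -m inch '[{"wx":0,"wy":0,"wz":0,"x":0,"y":0,"z":-0.02,"grip":0.3},{"wx":0,"wy":0,"wz":0,"x":0,"y":0,"z":-0.02,"grip":0.3},{"wx":0,"wy":0,"wz":0,"x":0,"y":0,"z":-0.006,"grip":0.3},{"wx":0,"wy":0,"wz":0,"x":0,"y":0,"z":0,"grip":0.3}]'
```

```text
time_s: 25.38
ee_pos: [640.6, 218.2, 32.5]
tcp_rot: [-0.053, 0.999, -0.0, 0.002]
force: [1.0, 0.4, 0.5]
gripper_width: 60.1
```

```bash
python3 -m inch '[{"wx":0,"wy":0.04,"wz":0,"x":-0.001,"y":0,"z":-0.012,"grip":0.3},{"wx":0,"wy":0,"wz":0,"x":0,"y":0,"z":-0.006,"grip":0.3},{"wx":0,"wy":0,"wz":0,"x":0,"y":0,"z":0,"grip":0.3}]'
python3 - <<'E'
from h import *
d=im('side'); crop(d,200,250,350,370,5,'s13.png')
E
```

```text
time_s: 25.75
ee_pos: [640.2, 218.4, 14.8]
tcp_rot: [-0.053, 0.999, 0.0, 0.001]
force: [-0.1, -0.4, 0.3]
gripper_width: 59.7
```

View pics/s13.png

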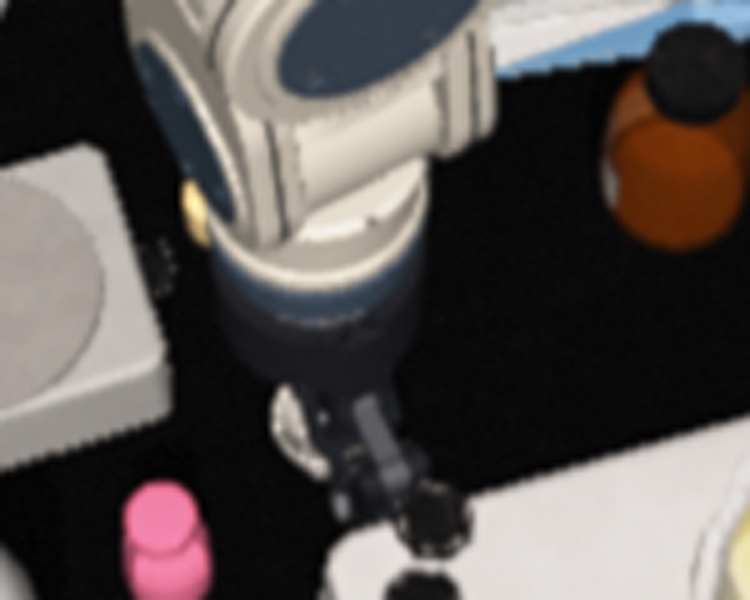

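```bash
python3 -m inch '[{"wx":0,"wy":0,"wz":0,"x":-0.001,"y":0,"z":-0.005,"grip":0.3},{"wx":0,"wy":0,"wz":0,"x":0,"y":0,"z":0,"grip":1},{"wx":0,"wy":0,"wz":0,"x":0,"y":0,"z":0,"grip":1},{"wx":0,"wy":0,"wz":0,"x":0,"y":0,"z":0,"grip":1},{"wx":0,"wy":0,"wz":0,"x":0,"y":0,"z":0,"grip":1}]'
python3 -m inch '[{"wx":0,"wy":0,"wz":0,"x":0,"y":0,"z":0.01,"grip":1},{"wx":0,"wy":0,"wz":0,"x":0,"y":0,"z":0.02,"grip":1},{"wx":0,"wy":0,"wz":0,"x":0,"y":0,"z":0.02,"grip":1},{"wx":0,"wy":0,"wz":0,"x":0,"y":0,"z":0.01,"grip":1},{"wx":0,"wy":0,"wz":0,"x":0,"y":0,"z":0,"grip":1}]'
python3 - <<'E'
from h import *
d=im('side'); crop(d,200,230,350,350,5,'s14.png')
E
```

```text
time_s: 26.42
ee_pos: [639.7, 218.6, 10.7]
tcp_rot: [-0.053, 0.999, 0.0, 0.001]
force: [-0.2, -0.4, -0.1]
gripper_width: 37.8
time_s: 27.05
ee_pos: [639.6, 218.5, 73.9]
tcp_rot: [-0.053, 0.999, 0.0, 0.001]
force: [-0.5, -0.4, -0.3]
gripper_width: 38.2
```

View pics/s14.png

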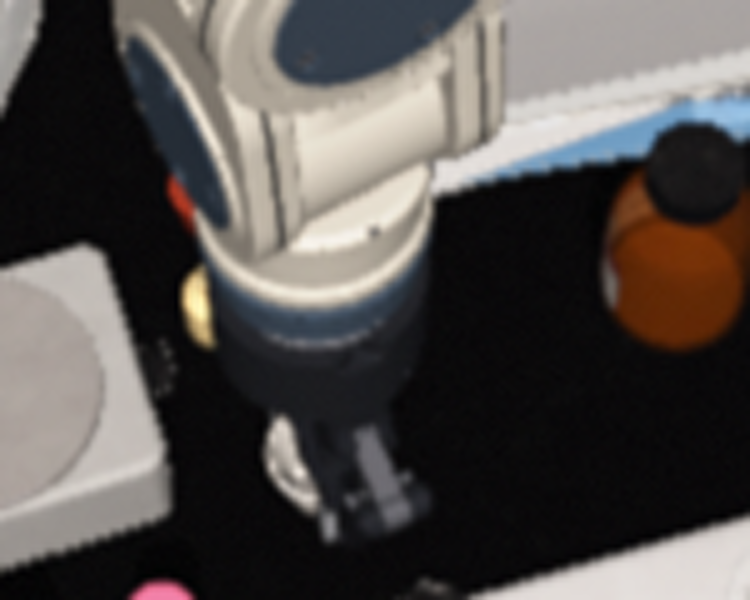

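```bash
python3 -m inch '[{"wx":0,"wy":0,"wz":0,"x":-0.005,"y":0,"z":0.03,"grip":1},{"wx":0,"wy":0,"wz":0,"x":-0.02,"y":-0.01,"z":0.045,"grip":1},{"wx":0,"wy":0,"wz":0,"x":-0.03,"y":-0.02,"z":0.035,"grip":1},{"wx":0,"wy":0,"wz":0,"x":-0.03,"y":-0.03,"z":0.01,"grip":1},{"wx":0,"wy":0,"wz":0,"x":-0.01,"y":-0.045,"z":0.005,"grip":1},{"wx":0,"wy":0,"wz":0,"x":0,"y":-0.05,"z":0.003,"grip":1},{"wx":0,"wy":0,"wz":0,"x":0,"y":-0.05,"z":0.003,"grip":1},{"wx":0,"wy":0,"wz":0,"x":0,"y":-0.05,"z":0.003,"grip":1},{"wx":0,"wy":0,"wz":0,"x":0,"y":-0.05,"z":0.003,"grip":1},{"wx":0,"wy":0,"wz":0,"x":0,"y":-0.05,"z":0.003,"grip":1},{"wx":0,"wy":0,"wz":0,"x":0,"y":-0.05,"z":0.003,"grip":1},{"wx":0,"wy":0,"wz":0,"x":0,"y":-0.05,"z":0.003,"grip":1},{"wx":0,"wy":0,"wz":0,"x":0,"y":-0.03,"z":0,"grip":1},{"wx":0,"wy":0,"wz":0,"x":0,"y":-0.01,"z":0,"grip":1},{"wx":0,"wy":0,"wz":0,"x":0,"y":0,"z":0,"grip":1}]'
```

```text
time_s: 28.98
ee_pos: [534.8, -290.9, 209.8]
tcp_rot: [-0.054, 0.999, 0.002, -0.007]
force: [0.1, -0.4, -1.6]
gripper_width: 38.3
```

```bash
python3 -m inch '[{"wx":-0.03,"wy":-0.13,"wz":0,"x":0.0015,"y":-0.018,"z":-0.02,"grip":1},{"wx":0,"wy":0,"wz":0,"x":0,"y":-0.01,"z":-0.035,"grip":1},{"wx":0,"wy":0,"wz":0,"x":0,"y":0,"z":-0.03,"grip":1},{"wx":0,"wy":0,"wz":0,"x":0,"y":0,"z":-0.015,"grip":1},{"wx":0,"wy":0,"wz":0,"x":0,"y":0,"z":0,"grip":1}]'
```

```text
time_s: 29.6
ee_pos: [537.5, -312.9, 108.1]
tcp_rot: [-0.057, 0.998, 0.001, 0.0]
force: [1.2, -0.1, 0.5]
gripper_width: 37.9
```

```bash
python3 -m inch '[{"wx":0,"wy":0,"wz":0,"x":-0.001,"y":-0.009,"z":-0.01,"grip":1},{"wx":0,"wy":0,"wz":0,"x":0,"y":0,"z":-0.025,"grip":1},{"wx":0,"wy":0,"wz":0,"x":0,"y":0,"z":-0.007,"grip":1},{"wx":0,"wy":0,"wz":0,"x":0,"y":0,"z":0,"grip":1},{"wx":0,"wy":0,"wz":0,"x":0,"y":0,"z":0,"grip":1}]'
python3 - <<'E'
from h import *
d=im('side'); crop(d,190,80,340,190,5,'s15.png')
E
```

```text
time_s: 30.22
ee_pos: [538.7, -324.1, 69.2]
tcp_rot: [-0.057, 0.998, -0.002, 0.003]
force: [-0.4, -0.2, -0.8]
gripper_width: 38.4
```

View pics/s15.png

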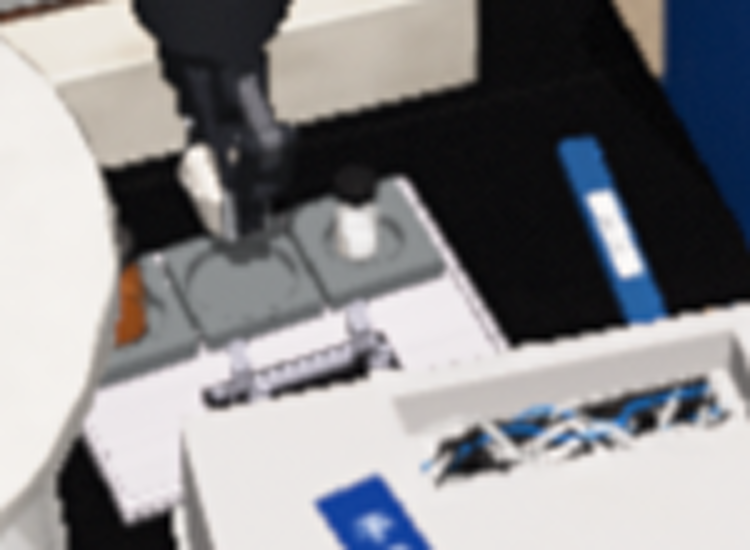

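```bash
python3 - <<'E'
from h import *
d=im('side'); crop(d,215,95,265,145,12,'s16.png')
E
```

```text
(no output)
```

View pics/s16.png

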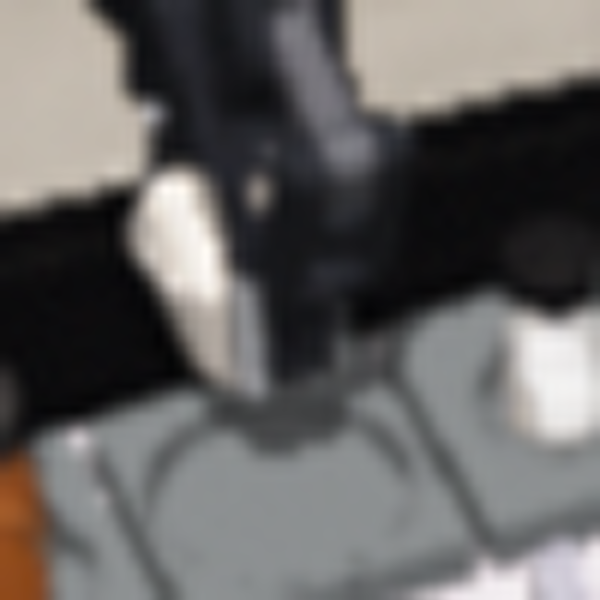

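```bash
python3 - <<'E'
from h import *
d=im('side')
s=bot.read_state();print(s['ee_pos'],s['tcp_rot'])
def ell(c,tilt):
    # cup in gripper: tilt about y (jaw) axis pivot at rim centre
    out=[]
    th=np.linspace(0,2*np.pi,80)
    cx,cy,cz=c
    for r,z in((21,0),(13,-35)):
        P=np.stack([r*np.cos(th),r*np.sin(th),np.full(80,z)],1)
        a=np.radians(tilt);R=np.array([[np.cos(a),0,np.sin(a)],[0,1,0],[-np.sin(a),0,np.cos(a)]])
        out.append(P@R.T+np.array(c))
    return out
ims=[]
for tilt in(0,10,-10):
    big=cv2.resize(cv2.cvtColor(d['pixels'],cv2.COLOR_RGB2BGR)[95:145,210:260],None,fx=8,fy=8,interpolation=cv2.INTER_CUBIC)
    for E,col in zip(ell((538.7,-324,69.2+24.3),tilt),((0,0,255),(0,255,0))):
        q=(proj(d,E)-[210,95]+.5)*8-.5
        cv2.polylines(big,[np.round(q*16).astype(int)],True,col,1,cv2.LINE_AA,4)
    ims.append(big[:,100:360] if 0 else big[:, :266])
cv2.imwrite('pics/tilt.png',np.hstack(ims))
E
```

```text
[ 538.61729922 -324.0134458    69.10241191] [-0.05733759  0.99834812 -0.00206713  0.00302521]
```

View pics/tilt.png

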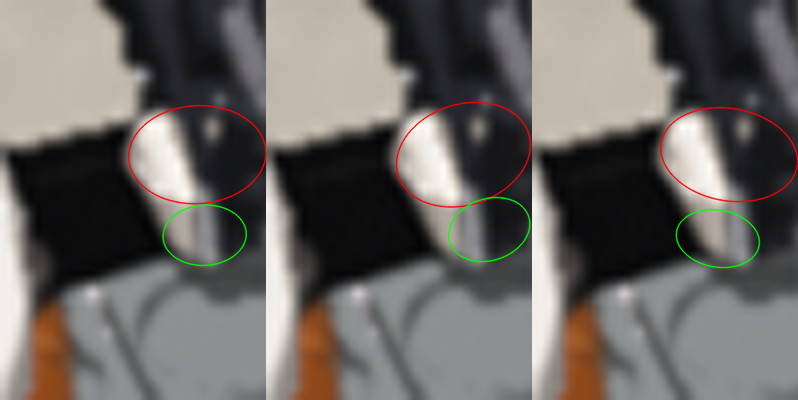

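```bash
python3 -m inch '[{"wx":0,"wy":0.05,"wz":0,"x":-0.002,"y":0.0015,"z":-0.012,"grip":1},{"wx":0,"wy":0,"wz":0,"x":0,"y":0,"z":-0.015,"grip":1},{"wx":0,"wy":0,"wz":0,"x":0,"y":0,"z":-0.004,"grip":1},{"wx":0,"wy":0,"wz":0,"x":0,"y":0,"z":0,"grip":1}]'
```

```text
time_s: 30.88
ee_pos: [536.2, -322.0, 35.6]
tcp_rot: [-0.057, 0.998, -0.002, -0.0]
force: [0.2, 0.2, 0.0]
gripper_width: 38.3
```

```bash
python3 -m inch '[{"wx":0,"wy":0,"wz":0,"x":0,"y":0,"z":-0.006,"grip":1},{"wx":0,"wy":0,"wz":0,"x":0,"y":0,"z":-0.004,"grip":1},{"wx":0,"wy":0,"wz":0,"x":0,"y":0,"z":0,"grip":1},{"wx":0,"wy":0,"wz":0,"x":0,"y":0,"z":0,"grip":1}]'
```

```text
time_s: 31.38
ee_pos: [536.5, -322.3, 25.3]
tcp_rot: [-0.057, 0.998, -0.002, 0.0]
force: [-0.2, -0.0, -0.6]
gripper_width: 37.9
```

```bash
python3 -m inch '[{"wx":0,"wy":0,"wz":0,"x":0,"y":0,"z":-0.003,"grip":1},{"wx":0,"wy":0,"wz":0,"x":0,"y":0,"z":0,"grip":1}]';python3 -m inch '[{"wx":0,"wy":0,"wz":0,"x":0,"y":0,"z":-0.002,"grip":1},{"wx":0,"wy":0,"wz":0,"x":0,"y":0,"z":0,"grip":1}]'
```

```text
time_s: 31.62
ee_pos: [536.6, -322.4, 22.4]
tcp_rot: [-0.057, 0.998, -0.002, 0.0]
force: [1.4, 0.3, 0.5]
gripper_width: 37.9
time_s: 31.88
ee_pos: [536.6, -322.4, 20.3]
tcp_rot: [-0.057, 0.998, -0.002, 0.0]
force: [-0.0, 0.1, -1.3]
gripper_width: 38.1
```

```bash
python3 -m inch '[{"wx":0,"wy":0,"wz":0,"x":0,"y":0,"z":-0.001,"grip":1},{"wx":0,"wy":0,"wz":0,"x":0,"y":0,"z":0,"grip":1},{"wx":0,"wy":0,"wz":0,"x":0,"y":0,"z":0,"grip":0.35},{"wx":0,"wy":0,"wz":0,"x":0,"y":0,"z":0,"grip":0.35},{"wx":0,"wy":0,"wz":0,"x":0,"y":0,"z":0,"grip":0.35},{"wx":0,"wy":0,"wz":0,"x":0,"y":0,"z":0.008,"grip":0.35},{"wx":0,"wy":0,"wz":0,"x":0,"y":0,"z":0.02,"grip":0.35},{"wx":0,"wy":0,"wz":0,"x":0,"y":0,"z":0.03,"grip":0.35},{"wx":0,"wy":0,"wz":0,"x":0,"y":0,"z":0.04,"grip":0.35},{"wx":0,"wy":0,"wz":0,"x":0,"y":0,"z":0.03,"grip":0.4},{"wx":0,"wy":0,"wz":0,"x":0,"y":0,"z":0,"grip":0.4}]'
python3 - <<'E'
from h import *
d=im('side'); crop(d,190,80,340,190,5,'s17.png')
E
```

```text
time_s: 33.25
ee_pos: [536.3, -322.2, 154.0]
tcp_rot: [-0.057, 0.998, -0.003, 0.001]
force: [1.0, 0.0, -0.7]
gripper_width: 51.3
```

View pics/s17.png

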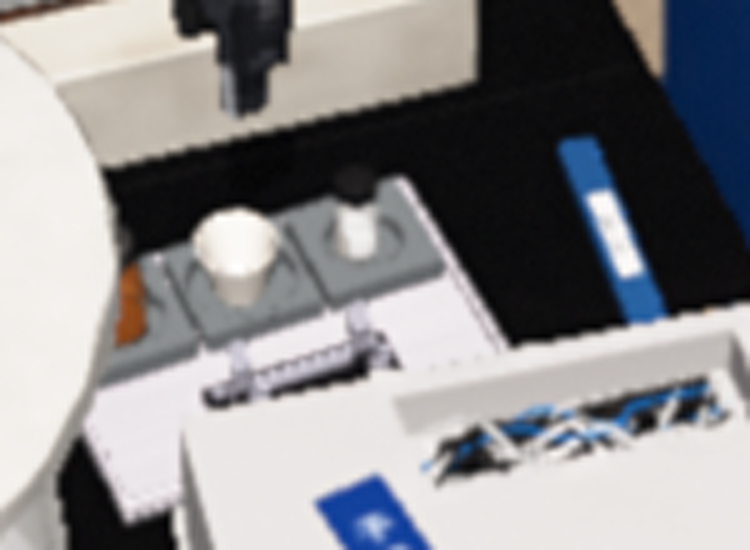

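```bash
python3 - <<'E'
from h import *
print(bot.read_state()['joint_pos'])
d=im('top');P=cloud(d).reshape(-1,3)
for x in range(440,640,20):
    m=(abs(P[:,0]-x)<10)&(P[:,2]>100)&(P[:,2]<160)&(P[:,1]<0);m2=(abs(P[:,0]-x)<10)&(P[:,2]>26)&(P[:,2]<60)&(P[:,1]<-100)&(P[:,1]>-215)
    print(x,P[m,1].min() if m.any() else '',np.percentile(P[m2,1],3) if m2.any() else '')
E
python3 -m inch '[{"wx":0,"wy":0,"wz":0.6,"x":-0.005,"y":0,"z":0,"grip":0.4},{"wx":0,"wy":0,"wz":0.95,"x":-0.015,"y":0.002,"z":0,"grip":0.4},{"wx":0,"wy":0,"wz":0.95,"x":-0.017,"y":0.003,"z":0,"grip":0.4},{"wx":0,"wy":0,"wz":0.95,"x":-0.017,"y":0.003,"z":0,"grip":0.4},{"wx":0,"wy":0,"wz":0.95,"x":-0.017,"y":0.003,"z":0,"grip":0.4},{"wx":0,"wy":0,"wz":0.95,"x":-0.017,"y":0.003,"z":0,"grip":0.4},{"wx":0,"wy":0,"wz":0.95,"x":-0.017,"y":0.003,"z":0,"grip":0.4},{"wx":0,"wy":0,"wz":0.95,"x":-0.017,"y":0.003,"z":0,"grip":0.4},{"wx":0,"wy":0,"wz":0.95,"x":-0.017,"y":0.003,"z":0,"grip":0.4},{"wx":0,"wy":0,"wz":0.95,"x":-0.017,"y":0.003,"z":0,"grip":0.4},{"wx":0,"wy":0,"wz":0.95,"x":-0.012,"y":0.003,"z":0,"grip":0.4},{"wx":0,"wy":0,"wz":0.95,"x":-0.006,"y":0,"z":0,"grip":0.4},{"wx":0,"wy":0,"wz":0.9,"x":0,"y":0,"z":0,"grip":0.4},{"wx":0,"wy":0,"wz":0,"x":0,"y":0,"z":0,"grip":0.4}]'
```

```text
[-0.67377212  0.41447609  0.05245354  1.20577062 -0.00248392 -0.78864933]
440 -461.2557523383126 -152.17143117334464
460 -460.68112031793675 -155.7743271936016
480 -461.5450202274497 -161.3573706061757
500 -460.7521241204996 -167.02458700767045
520 -142.78032700498966 -170.0606482685446
540 -145.71281691673727 -174.83953108268884
560 -145.84074792514366 -178.94863364489422
580 -148.11975731824066 -183.30071392915443
600 -148.37729564607037 -175.88236112474985
620 -145.34439378703826 -169.5609862856556
time_s: 35.1
ee_pos: [348.6, -284.2, 133.6]
tcp_rot: [-0.647, 0.763, 0.01, -0.008]
force: [-0.2, -0.1, 0.2]
gripper_width: 51.4
```

```bash
python3 -m inch '[{"wx":-0.05,"wy":-0.24,"wz":0.4,"x":-0.006,"y":-0.006,"z":-0.01,"grip":0.4},{"wx":0,"wy":0,"wz":0.4,"x":-0.001,"y":-0.002,"z":-0.025,"grip":0.4},{"wx":0,"wy":0,"wz":0,"x":0,"y":0,"z":-0.02,"grip":0.4},{"wx":0,"wy":0,"wz":0,"x":0,"y":0,"z":-0.005,"grip":0.4},{"wx":0,"wy":0,"wz":0,"x":0,"y":0,"z":0,"grip":0.4}]'
python3 - <<'E'
from h import *
d=im('side'); crop(d,250,60,370,160,6,'s18.png')
d=im('top'); crop(d,310,220,410,300,6,'t18.png')
E
```

```text
time_s: 35.72
ee_pos: [340.7, -291.3, 70.1]
tcp_rot: [-0.675, 0.737, 0.001, -0.0]
force: [0.2, -0.2, -0.0]
gripper_width: 51.3
```

View pics/s18.png

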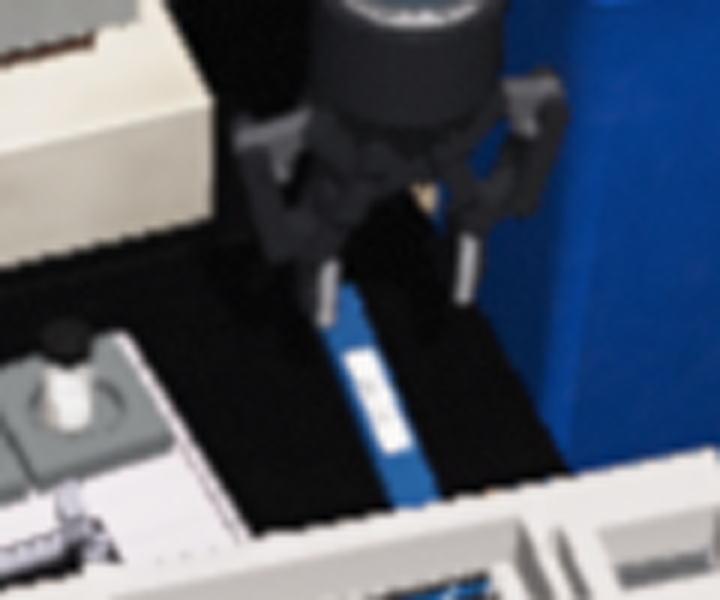

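View pics/t18.png

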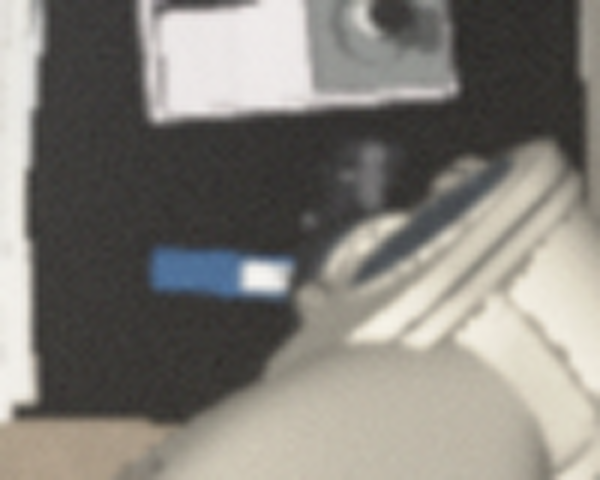

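```bash
python3 -m inch '[{"wx":0,"wy":0,"wz":0.1,"x":0,"y":-0.001,"z":-0.015,"grip":0.45},{"wx":0,"wy":0,"wz":0,"x":0,"y":0,"z":-0.02,"grip":0.45},{"wx":0,"wy":0,"wz":0,"x":0,"y":0,"z":-0.008,"grip":0.45},{"wx":0,"wy":0,"wz":0,"x":0,"y":0,"z":0,"grip":0.45}]'
```

```text
time_s: 36.33
ee_pos: [342.5, -294.2, 29.5]
tcp_rot: [-0.679, 0.734, -0.002, -0.0]
force: [0.4, -0.7, 0.3]
gripper_width: 46.7
```

```bash
python3 -m inch '[{"wx":0,"wy":0,"wz":0,"x":-0.001,"y":0.0015,"z":-0.012,"grip":0.45},{"wx":0,"wy":0,"wz":0,"x":0,"y":0,"z":-0.007,"grip":0.45},{"wx":0,"wy":0,"wz":0,"x":0,"y":0,"z":0,"grip":0.45},{"wx":0,"wy":0,"wz":0,"x":0,"y":0,"z":0,"grip":0.45}]'
```

```text
time_s: 36.83
ee_pos: [342.0, -293.1, 10.4]
tcp_rot: [-0.679, 0.734, -0.003, -0.001]
force: [0.0, 1.0, 0.4]
gripper_width: 47.0
```

```bash
python3 -m inch '[{"wx":0,"wy":0,"wz":0,"x":-0.0005,"y":0.0005,"z":-0.007,"grip":0.45},{"wx":0,"wy":0,"wz":0,"x":0,"y":0,"z":0,"grip":0.7},{"wx":0,"wy":0,"wz":0,"x":0,"y":0,"z":0,"grip":1},{"wx":0,"wy":0,"wz":0,"x":0,"y":0,"z":0,"grip":1},{"wx":0,"wy":0,"wz":0,"x":0,"y":0,"z":0,"grip":1}]'
```

```text
time_s: 37.45
ee_pos: [341.7, -292.9, 3.7]
tcp_rot: [-0.679, 0.734, -0.004, -0.001]
force: [0.3, 0.0, -0.6]
gripper_width: 18.2
```

```bash
python3 -m inch '[{"wx":0,"wy":0,"wz":0,"x":0,"y":0,"z":0.02,"grip":1},{"wx":0,"wy":0,"wz":0,"x":0,"y":0,"z":0.045,"grip":1},{"wx":0,"wy":0,"wz":-0.4,"x":0.005,"y":0,"z":0.045,"grip":1},{"wx":0,"wy":0,"wz":-0.9,"x":0.012,"y":0.003,"z":0.02,"grip":1},{"wx":0,"wy":0,"wz":-0.95,"x":0.015,"y":0.004,"z":0.005,"grip":1},{"wx":0,"wy":0,"wz":-0.95,"x":0.015,"y":0.004,"z":0.002,"grip":1},{"wx":0,"wy":0,"wz":-0.95,"x":0.015,"y":0.004,"z":0.002,"grip":1},{"wx":0,"wy":0,"wz":-0.95,"x":0.015,"y":0.004,"z":0.002,"grip":1},{"wx":0,"wy":0,"wz":-0.95,"x":0.015,"y":0.004,"z":0.002,"grip":1},{"wx":0,"wy":0,"wz":-0.95,"x":0.015,"y":0.004,"z":0.002,"grip":1},{"wx":0,"wy":0,"wz":-0.95,"x":0.015,"y":0.004,"z":0.002,"grip":1},{"wx":0,"wy":0,"wz":-0.95,"x":0.015,"y":0.004,"z":0.002,"grip":1},{"wx":0,"wy":0,"wz":-0.95,"x":0.012,"y":0.004,"z":0.002,"grip":1},{"wx":0,"wy":0,"wz":-0.95,"x":0.006,"y":0.002,"z":0,"grip":1},{"wx":0,"wy":0,"wz":-0.6,"x":0,"y":0,"z":0,"grip":1},{"wx":0,"wy":0,"wz":0,"x":0,"y":0,"z":0,"grip":1}]'
```

```text
time_s: 39.45
ee_pos: [500.4, -248.7, 157.9]
tcp_rot: [-0.13, 0.992, -0.001, -0.002]
force: [-0.2, -0.8, -0.4]
gripper_width: 17.9
```

```bash
python3 -m inch '[{"wx":0,"wy":0,"wz":-0.55,"x":0.01,"y":0.003,"z":0,"grip":1},{"wx":0,"wy":0,"wz":-0.55,"x":0.012,"y":0.003,"z":-0.015,"grip":1},{"wx":0,"wy":0,"wz":-0.4,"x":0.004,"y":0.002,"z":-0.015,"grip":1},{"wx":0,"wy":0,"wz":0,"x":0,"y":0,"z":-0.005,"grip":1},{"wx":0,"wy":0,"wz":0,"x":0,"y":0,"z":0,"grip":1}]'
```

```text
time_s: 40.08
ee_pos: [526.5, -240.8, 122.1]
tcp_rot: [-0.053, 0.999, -0.001, -0.002]
force: [0.1, -0.5, -0.2]
gripper_width: 17.9
```

```bash
python3 -m inch '[{"wx":0,"wy":0,"wz":-0.1,"x":0.002,"y":0.001,"z":-0.012,"grip":1},{"wx":0,"wy":0,"wz":0,"x":0,"y":0,"z":-0.015,"grip":1},{"wx":0,"wy":0,"wz":0,"x":0,"y":0,"z":0,"grip":1},{"wx":0,"wy":0,"wz":0,"x":0,"y":0,"z":0,"grip":1}]'
cat > cs.py <<'E'
from ov import *
s=bot.read_state();x,y,z=s['ee_pos'];print(s['ee_pos'],s['tcp_rot'])
q=s['tcp_rot'];j=2*np.arctan2(q[1],q[0])-np.pi/2;a=j-np.pi/2;print(np.degrees(j))
def go(n,box,sc,fn):
    d=im(n);u0,v0,u1,v1=box
    big=cv2.resize(cv2.cvtColor(d['pixels'],cv2.COLOR_RGB2BGR)[v0:v1,u0:u1],None,fx=sc,fy=sc,interpolation=cv2.INTER_CUBIC)
    f=lambda p:((p[0]-u0+.5)*sc-.5,(p[1]-v0+.5)*sc-.5)
    c,si=np.cos(a),np.sin(a)
    draw(big,f,d,[(x+c*l-si*w,y+si*l+c*w,z-3.7+11) for l,w in((-74,-10),(74,-10),(74,10),(-74,10))],(0,255,0))
    t=np.radians(5.4)
    for b in(-15,15):
        for aa in(-32,32): draw(big,f,d,[(536.5+np.cos(t)*k-np.sin(t)*(83+b),-322.2+np.sin(t)*k+np.cos(t)*(83+b),48) for k in(aa-6,aa+6)],(0,128,255))
    cv2.imwrite('pics/'+fn,big)
import sys
go('top',(320,145,400,245),6,sys.argv[1]+'t.png'); go('side',(200,80,350,190),5,sys.argv[1]+'s.png')
E
python3 cs.py c1
```

```text
time_s: 40.58
ee_pos: [528.4, -240.1, 93.9]
tcp_rot: [-0.048, 0.999, -0.001, -0.002]
force: [-0.1, -0.2, -0.1]
gripper_width: 17.5
[ 528.40323875 -240.10331168   93.90831342] [-0.0478481   0.99885133 -0.00133241 -0.00219029]
95.48510076666932
```

View pics/c1t.png

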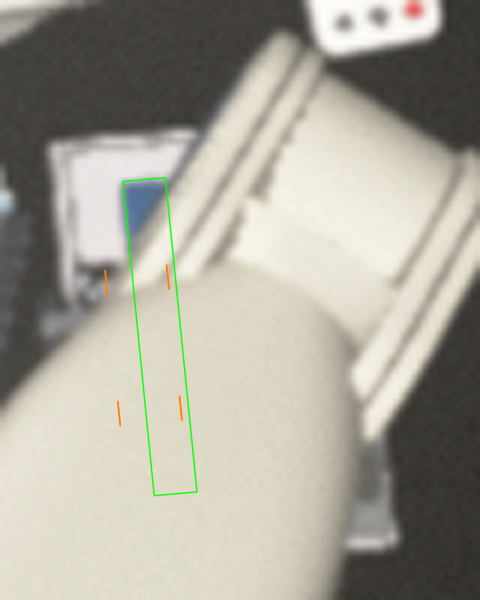

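View pics/c1s.png

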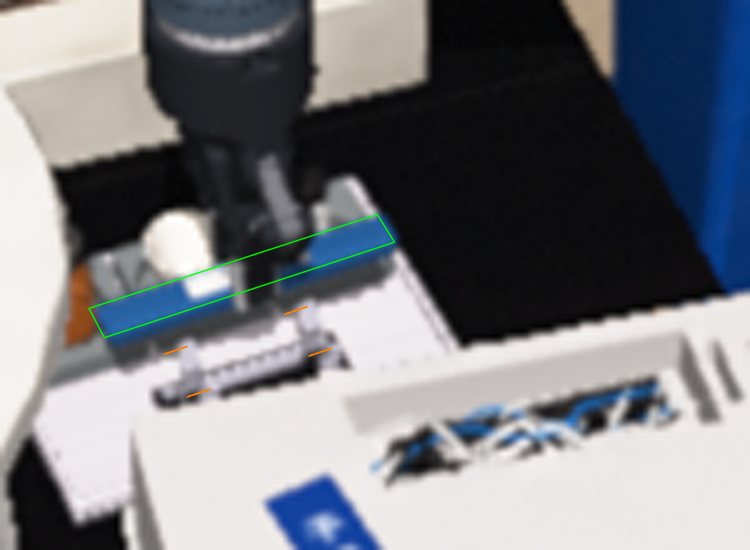

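```bash
python3 -m inch '[{"wx":0,"wy":-0.03,"wz":0,"x":0.0005,"y":0.0005,"z":-0.012,"grip":1},{"wx":0,"wy":0,"wz":0,"x":0,"y":0,"z":-0.015,"grip":1},{"wx":0,"wy":0,"wz":0,"x":0,"y":0,"z":-0.004,"grip":1},{"wx":0,"wy":0,"wz":0,"x":0,"y":0,"z":0,"grip":1}]'
python3 cs.py c2
```

```text
time_s: 41.18
ee_pos: [528.8, -239.5, 60.8]
tcp_rot: [-0.048, 0.999, -0.001, -0.0]
force: [0.4, -0.8, 0.3]
gripper_width: 17.9
[ 528.83687257 -239.49001567   60.76181341] [-4.78556151e-02  9.98853124e-01 -1.43879029e-03 -4.55131600e-04]
95.48595110178992
```

View pics/c2s.png

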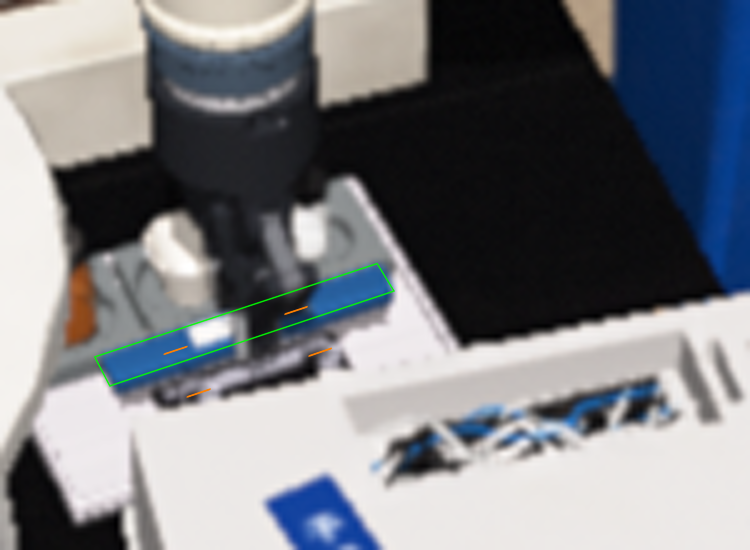

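```bash
python3 -m inch '[{"wx":0,"wy":0,"wz":0,"x":0,"y":0,"z":-0.007,"grip":1},{"wx":0,"wy":0,"wz":0,"x":0,"y":0,"z":-0.006,"grip":1},{"wx":0,"wy":0,"wz":0,"x":0,"y":0,"z":0,"grip":1}]';python3 -m inch '[{"wx":0,"wy":0,"wz":0,"x":0,"y":0,"z":-0.004,"grip":1},{"wx":0,"wy":0,"wz":0,"x":0,"y":0,"z":0,"grip":1}]';python3 -m inch '[{"wx":0,"wy":0,"wz":0,"x":0,"y":0,"z":-0.004,"grip":1},{"wx":0,"wy":0,"wz":0,"x":0,"y":0,"z":0,"grip":1}]'
```

```text
time_s: 41.65
ee_pos: [529.3, -239.8, 47.9]
tcp_rot: [-0.048, 0.999, -0.002, 0.0]
force: [-0.0, -0.1, 0.2]
gripper_width: 18.1
time_s: 41.9
ee_pos: [529.4, -239.8, 43.6]
tcp_rot: [-0.048, 0.999, -0.002, 0.0]
force: [0.2, 0.0, -0.8]
gripper_width: 17.6
time_s: 42.15
ee_pos: [529.6, -240.0, 39.7]
tcp_rot: [-0.048, 0.999, -0.002, 0.001]
force: [-0.1, -0.7, -1.2]
gripper_width: 17.8
```

```bash
python3 -m inch '[{"wx":0,"wy":0,"wz":0,"x":-0.0005,"y":0,"z":-0.004,"grip":1},{"wx":0,"wy":0,"wz":0,"x":0,"y":0,"z":-0.002,"grip":1}]';python3 -m inch '[{"wx":0,"wy":0,"wz":0,"x":0,"y":0,"z":-0.004,"grip":1},{"wx":0,"wy":0,"wz":0,"x":0,"y":0,"z":-0.002,"grip":1}]'
```

```text
time_s: 42.4
ee_pos: [529.3, -240.1, 33.7]
tcp_rot: [-0.048, 0.999, -0.002, 0.001]
force: [0.4, -0.5, 0.9]
gripper_width: 17.9
time_s: 42.65
ee_pos: [529.3, -240.1, 27.3]
tcp_rot: [-0.048, 0.999, -0.002, 0.001]
force: [-0.1, 0.8, 1.5]
gripper_width: 18.4
```

```bash
python3 cs.py c3; python3 - <<'E'
from h import *
d=im('side'); crop(d,205,110,285,170,9,'s19.png')
E
```

```text
[ 529.31059685 -240.14901131   27.32923488] [-4.77224443e-02  9.98857168e-01 -2.44406101e-03  9.76090028e-04]
95.47068610775975
```

View pics/c3s.png

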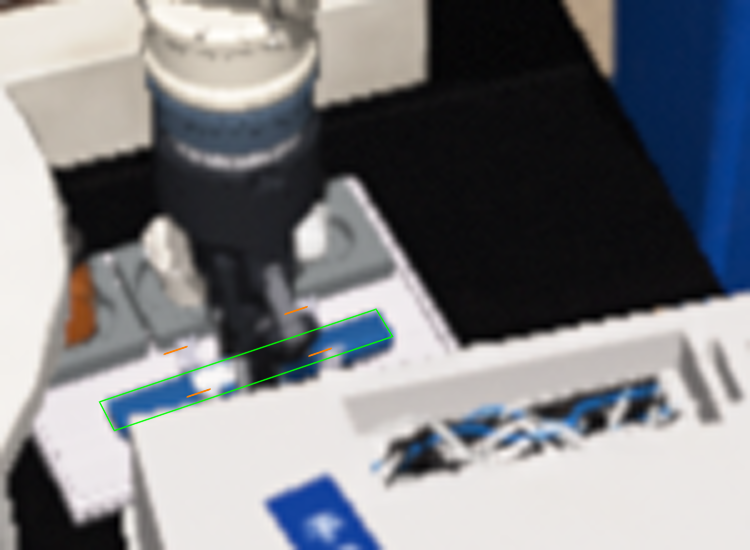

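View pics/s19.png

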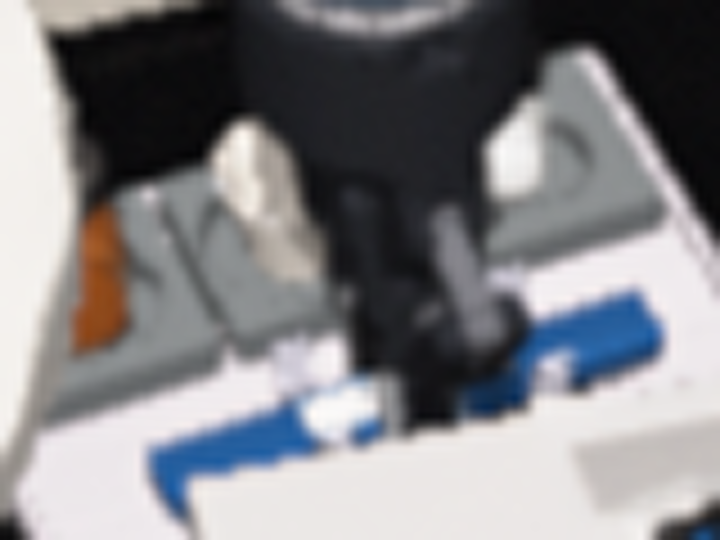

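```bash
python3 -m inch '[{"wx":0,"wy":0,"wz":0,"x":-0.0005,"y":0,"z":-0.003,"grip":1},{"wx":0,"wy":0,"wz":0,"x":0,"y":0,"z":-0.002,"grip":1}]';python3 -m inch '[{"wx":0,"wy":0,"wz":0,"x":0,"y":0,"z":-0.003,"grip":1},{"wx":0,"wy":0,"wz":0,"x":0,"y":0,"z":-0.003,"grip":1}]'
```

```text
time_s: 43.05
ee_pos: [528.8, -240.1, 23.4]
tcp_rot: [-0.048, 0.999, -0.003, 0.001]
force: [-8.5, 4.5, 30.4]
gripper_width: 18.2
time_s: 43.3
ee_pos: [528.8, -240.1, 23.4]
tcp_rot: [-0.048, 0.999, -0.004, 0.003]
force: [-10.1, 6.8, 32.9]
gripper_width: 17.6
```

```bash
python3 -m inch '[{"wx":0,"wy":0,"wz":0,"x":0,"y":0,"z":0,"grip":0.6},{"wx":0,"wy":0,"wz":0,"x":0,"y":0,"z":0,"grip":0.6},{"wx":0,"wy":0,"wz":0,"x":0,"y":0,"z":0,"grip":0.6},{"wx":0,"wy":0,"wz":0,"x":0,"y":0,"z":0.005,"grip":0.6}]'
python3 -m inch '[{"wx":0,"wy":0,"wz":0,"x":0,"y":0,"z":0.015,"grip":0.6},{"wx":0,"wy":0,"wz":0,"x":0,"y":0,"z":0.03,"grip":0.6},{"wx":0,"wy":0,"wz":0,"x":0,"y":0,"z":0.05,"grip":0.6},{"wx":0,"wy":0,"wz":0,"x":0,"y":0,"z":0.05,"grip":0.6},{"wx":0,"wy":0,"wz":0,"x":-0.03,"y":0.03,"z":0.02,"grip":0.5},{"wx":0,"wy":0,"wz":0,"x":-0.04,"y":0.045,"z":0.01,"grip":0.5},{"wx":0,"wy":0,"wz":0,"x":-0.03,"y":0.055,"z":0.005,"grip":0.5},{"wx":0,"wy":0,"wz":0,"x":-0.01,"y":0.055,"z":0,"grip":0.5},{"wx":0,"wy":0,"wz":0,"x":0,"y":0.055,"z":0,"grip":0.5},{"wx":0,"wy":0,"wz":0,"x":0,"y":0.03,"z":0,"grip":0.5},{"wx":0,"wy":0,"wz":0,"x":0,"y":0.01,"z":0,"grip":0.5},{"wx":0,"wy":0,"wz":0,"x":0,"y":0,"z":0,"grip":0.5}]'
python3 - <<'E'
from h import *
d=im('side'); crop(d,190,80,340,190,5,'s20.png')
d=im('top','t20f.png'); crop(d,320,150,410,250,6,'t20.png')
E
```

```text
time_s: 43.8
ee_pos: [528.5, -240.0, 28.7]
tcp_rot: [-0.048, 0.999, -0.004, 0.003]
force: [-0.0, -0.2, -0.2]
gripper_width: 34.3
time_s: 45.3
ee_pos: [413.9, 46.1, 225.3]
tcp_rot: [-0.047, 0.999, -0.006, 0.009]
force: [0.5, 0.2, -0.2]
gripper_width: 42.6
```

View pics/s20.png

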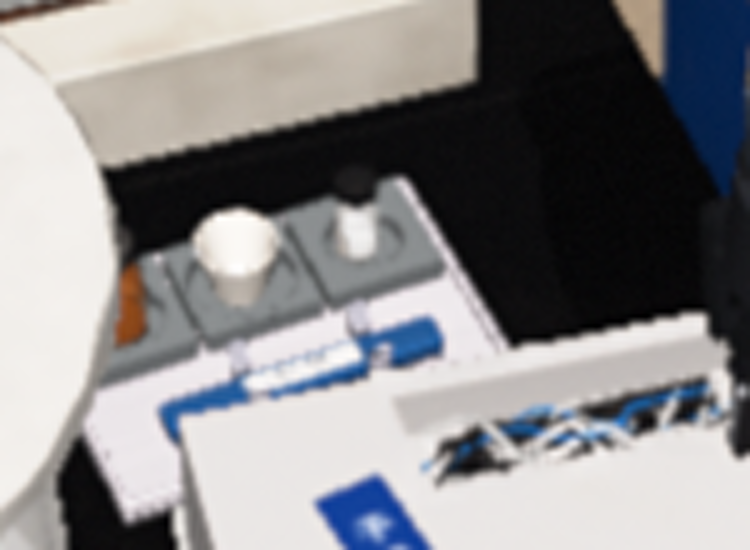

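View pics/t20.png

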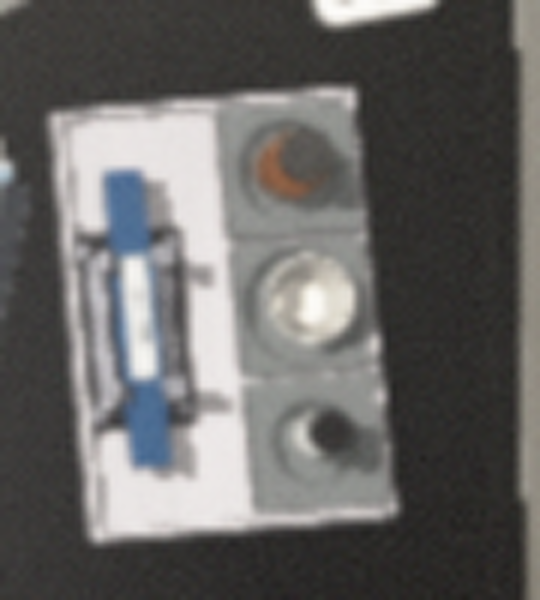

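View pics/t20f.png

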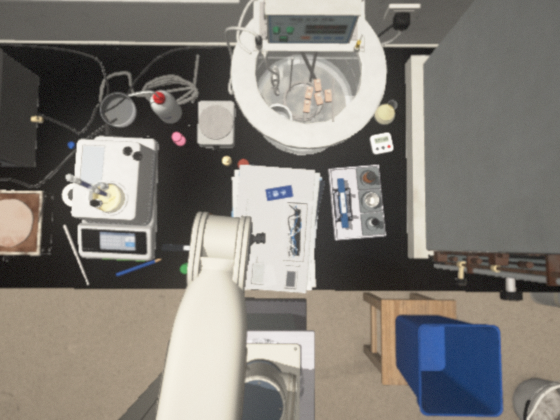

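```bash
python3 - <<'E'
from h import *
T=cloud(im('top')).reshape(-1,3);s=im('side','side_end.png');S=cloud(s).reshape(-1,3)
def h(P,x,y,r): 
    m=np.hypot(P[:,0]-x,P[:,1]-y)<r; return m.sum(),np.round(np.median(P[m,2]),1)
c,si=np.cos(np.radians(5.4)),np.sin(np.radians(5.4))
for l in(-65,-50,0,20,50,65): print('case',l,h(T,528+c*l,-239.8+si*l,6))
print('vial',h(T,470.5,-328.4,8),'drop',h(T,604,-316,9),'table',h(T,400,-270,25))
P=T[(np.hypot(T[:,0]-536.5,T[:,1]+322)<30)&(T[:,2]>32)];print('cruc rim',len(P),np.median(P[:,2]),P[:,:2].mean(0))
for n,x,y,z in(('amber',463.5,156,111),):
    m=(np.hypot(S[:,0]-x,S[:,1]-y)<40)&(abs(S[:,2]-z)<7);print(n,m.sum(),S[m].mean(0))
E
```

```text
case -65 (np.int64(12), np.float64(32.0))
case -50 (np.int64(13), np.float64(32.7))
case 0 (np.int64(15), np.float64(32.5))
case 20 (np.int64(10), np.float64(34.9))
case 50 (np.int64(11), np.float64(32.0))
case 65 (np.int64(13), np.float64(31.2))
vial (np.int64(25), np.float64(59.5)) drop (np.int64(30), np.float64(72.4)) table (np.int64(218), np.float64(0.1))
cruc rim 65 40.80744727666355 [ 540.04806404 -325.65490304]
amber 313 [463.42172478 157.70401116 111.85553652]
```

View pics/side_end.png

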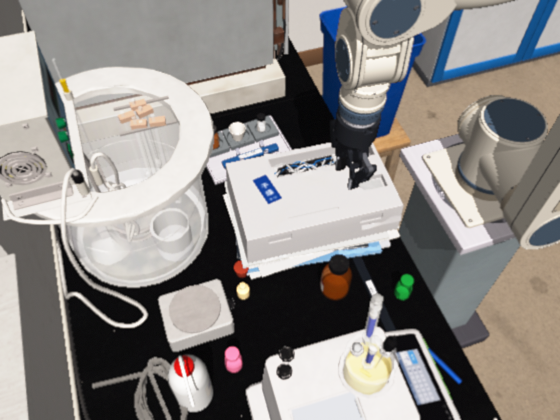

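Heights match seated values everywhere: vial top about 60 mm, dropper 72, and the case level at about 32. The amber bottle's measured position is unchanged to 0.2 mm, the arm is clear and the fingers are empty.

```bash
python3 -m inch '[{"wx":0,"wy":0,"wz":0,"x":0,"y":0,"z":0,"grip":0.5},{"wx":0,"wy":0,"wz":0,"x":0,"y":0,"z":0,"grip":0.5}]'; python3 - <<'E'
from workcell import bot
print(bot.close_job())
E
```

```text
time_s: 45.75
ee_pos: [414.2, 43.8, 224.5]
tcp_rot: [-0.045, 0.999, -0.006, 0.008]
force: [-0.7, -0.3, 0.2]
gripper_width: 42.5
the job is handed in; nothing more can be done
None
```

The caddy is packed and the job is handed in at about 46 s. I placed the vial in the small well, the dropper bottle in the medium well and the crucible in the large well. I then pressed the blue case, label up, into the clip, where it stopped on the saddles at about 30 N, above the stated 5 to 15 N.

**Last checks:**
- **Heights:** the vial top is at 59.5 mm, the dropper top at 72.4 mm and the crucible rim at about 41 mm. The rim estimate is coarse, about 2 mm under the expected 43 mm. The case is level at about 32 mm along its length.
- **Case along the clip:** it may sit about 2–3 mm off centre along its length, judging from the top view while it was still held.
- **Amber bottle:** its measured position is within 0.2 mm of where it was.
- **Long case:** I did not measure it. In the last pictures it appears where it was, partly hidden by the arm in the top view.
- **Gripper:** open, clear of everything.

**One disagreement:** the wrist force stayed near zero while I set the vial down, although it stopped descending. I relied on the position and the pictures, which show it upright in its well.

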